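# Prime the drawer pulls and latch them in the drying crate

### The job

Lay all the wooden drawer pulls that are there flat in the white tray in front of the spray can, none on top of another, and let go; then briefly press the can's red cap well down and let it spring back up. Afterwards move all the pulls into the wooden drying crate, again lying flat, none on another, and only when all are in swing the steel latch over until it rests in its catch. Do not shift the sander, the mixing cup or the sanding block.

Things in the scene. Friction and masses are not known exactly. Their poses are not given: they have to be found in the camera images.
- pull0_c (a point): a dark brown wooden drawer pull, 110 long x 30 wide x 26 mm high, 70 g: an arch, a flat bar on two square feet. This point is its centre, 13 mm above its underside when it lies on its feet; its x axis runs along the length, y across the width, z up. Lies on the bench at the start. Two or three pulls are present; an absent one reads None throughout
- pull1_c (a point): a dark brown wooden drawer pull, 110 long x 30 wide x 26 mm high, 70 g: an arch, a flat bar on two square feet. This point is its centre, 13 mm above its underside when it lies on its feet; its x axis runs along the length, y across the width, z up. Lies on the bench at the start. Two or three pulls are present; an absent one reads None throughout
- pull2_c (a point): a dark brown wooden drawer pull, 110 long x 30 wide x 26 mm high, 70 g: an arch, a flat bar on two square feet. This point is its centre, 13 mm above its underside when it lies on its feet; its x axis runs along the length, y across the width, z up. Lies on the bench at the start. Two or three pulls are present; an absent one reads None throughout
- station: fixed plywood board that carries the white tray and the spray can; origin under the tray's centre, axes as tray_floor; the can's axis is 140 mm from there along +x. Board 275 x 222 mm. Station and crate change sides of the bench from start to start and are turned up to 0.2 rad
- tray_floor (a point): centre of the white spray tray's inner floor, 18 mm above the bench; inside 154 mm along x, 200 mm along y; z up. End walls (+x, -x) 28 mm above the floor, 46 in their middle 110 mm. Rails at the +y and -y edges 6 mm thick, 14 above the floor; two ribs along x at y = -32 and +32 mm, 6 thick, 12 above the floor, part it into three bays, one pull in each, lengthwise along x.
- cap_top (a point): centre of the top of the red nozzle cap (30 mm wide, 20 mm high) on the fixed upright spray can (60 mm wide); the top is 180 mm above the bench when up and moves with the cap
- cap (a joint): travel of the nozzle cap downwards, m: 0 up, 0.008 fully down; a spring pushes it up with 2 N at the top, 6 N fully down. It counts as well pressed beyond 0.005
- crate_floor (a point): centre of the fixed wooden drying crate's inner floor, 18 mm above the bench; inside 154 mm along x, 200 mm along y; z up. End walls (+x, -x) 38 mm above the floor. Rails at the +y and -y edges 6 mm thick, 14 above the floor; two ribs along x at y = -32 and +32 mm, 6 thick, 12 above the floor, part it into three bays, one pull in each, lengthwise along x.
- latch_hinge (a point): middle of the latch's hinge axis, 91 mm from crate_floor along +x of the crate and 66 mm above the bench; its axes are the crate's, the hinge axis is y. The forked catch stands on the opposite side, 182 mm from here along the crate's -x
- latch_knob (a point): centre of the latch's red cross-knob (26 mm thick, 36 mm long along the hinge's y), 196 mm from the hinge; moves with the latch. The latch is a steel bar 12 mm wide, 10 mm thick, with a 140 mm long cross-bar 75 mm from the hinge that holds the pulls down
- latch (a joint): latch angle, rad: 0 lying over the crate in its catch; pi/2 upright; 1.9 leaning back (to the crate's +x) against its stop, near where it starts. Moves easily; once pushed past upright towards the crate it falls shut by its own weight
- sander: grey and blue orbital sander, 110 x 90 mm, 75 mm high, loose, 0.9 kg; origin under its centre; leave alone
- mixcup: white plastic mixing cup, 76 mm wide, 85 mm high, loose; origin under its centre; leave alone
- sandblock: cork sanding block 120 x 65 x 34 mm, loose; origin under its centre; leave alone

How it is judged:
By the outcome, as a careful person would: the job done as asked, in the order asked, and still so for the second after the job is handed in, with the robot touching nothing.
Of pull0, pull1, pull2 only 2 to 3 are there at a start; the rules pass over those that are not, and their reading is None.
At some moment in a run one of pull0, pull1, pull2 may be knocked a few centimetres aside while the robot is not near it.
Once in a run the grip may slacken for a moment while it holds something.
It also fails if it takes over 210 s, if anything falls off the work surface, if the arm or the gripper's body presses on something with over 40 N, if the wrist force passes 120 N, or if a joint passes its speed limit or range.

### The arm

A 7-joint arm with a two-finger parallel gripper is mounted at the origin on the work surface. World frame = base frame: x ahead of the robot, y to its left, z up, the work surface at z = 0. Lengths are in mm, angles in rad, forces in N, time in s.
With the tool pointing down it reaches from about 425 to 950 mm from the base axis. Payload 4.7 kg.
Tool frame: the origin (TCP) lies on the centre line of the jaws, within the pads' length; the fingertips stand 8 mm ahead of it and the grasp point (between the pads) lies 11 mm behind it (manip.nose_length is the distance from the TCP to the fingertips, in mm); z points along the fingers, x is the direction in which the jaws open and shut, and the axes are right-handed (so a half turn about z gives the same grasp; the last joint's range is limited). The gripper opens to 87 mm and grips with 3 to 60 N. Pads are 19 mm wide; open, the fingers measure 117 mm over their backs; the gripper's body (75 mm by 190 mm) begins 51 mm behind the grasp point.
Start: joints at [-1.35, 0.469, -0.049, 1.532, 0.024, 1.141, -0.082], TCP at [166.824, 654.078, 230.573] pointing down, gripper open.
Joint ranges: [-2.59, 2.59], [-0.33, 1.99], [-1.39, 1.29], [0.1, 2.45], [-1.04, 4.18], [0.21, 1.99], [-2.66, 2.66]. Speed limits (rad/s): [2.57, 2.57, 3.14, 3.14, 3.14, 3.14, 3.14].

### API

Orientations are given as [roll, pitch, yaw] about the fixed x, y, z axes, in that order (R = Rz(yaw) Ry(pitch) Rx(roll)).
In Python, from bench import manip, cams, order, finder gives the robot as it stands.
- The arm moves only by the tool step_arm, never from a script. Its argument "moves" is a list of rows, each an object with "jaw": the closure, from -1 (fully open) to 1 (shut); "delta_pos": the shift along the tool's x, y, z as a fraction of full scale, a list of three; "rotation": the turn, a rotation vector about the tool's x, y, z as a fraction of full scale, a list of three. A call has 1 to 12 rows; each row is the pose to reach, as a shift and turn from the pose commanded when the call began, along the tool's axes at that moment, turning the shorter way round; what a row does not reach only later rows make up. Full scale, the value 1, is 200 mm for a shift and pi rad for a turn. A row lasts 1/12 s, in which the tool goes at most 41.7 mm and 7.16 degrees, less where a joint would pass 70% of its speed; a pose out of reach is approached as far as the arm can. A call with a number of a shift or a turn outside -1 to 1 is refused whole. A call with a gripper value outside its range is refused whole. The fingers move at their own pace and stop on an object; the grip force is fixed at half the most. Time passes only in rows, so rows that repeat a pose let the fingers close. It gives the time, the measured TCP pose, the force and the opening at its end, in the units of the state.
- manip.observe(): the state, without advancing time (a new reading comes with each control period).
- cams.capture(name): name is "scene" or "top" or "wrist"; returns a dict with "img" (420x560x3 uint8, red, green, blue), "fovy" (degrees; the focal length in pixels is half the picture's height over the tangent of half this angle, whatever the lens; pixels are square), "cx", "cy" (the principal point, pixels), "xyz" and "rotation" of the camera in the world; the wrist camera has in their place "tool_from_camera" (4x4, takes a point from camera to tool coordinates, whose origin is the TCP and whose axes are the tool frame's). Camera axes: x right, y down, z forward; pixel columns grow to the right and rows downward; lengths in mm; the calibration is good to about 2 mm. A picture is of the moment at which its call begins: read the wrist's pose just before it. There is no depth.
- order.finish_job(): hands the job in, once; it reports no verdict.
Trained networks look in the newest picture that a camera, given by its name, has taken for a name from the list of things; names that differ only in an ending like _2 or _b are one class to them, and where a whole thing is asked for, a point or a joint stands for the part that bears it (a point fixed in the world has none). Each returns a list of dicts, best first, with "p" (0 to 1); they miss things now and then, are a little off and sometimes report something else, mostly with a low value. They report only what shows in the picture. A call takes as long as a camera call.
- finder.spot_in(camera, name): "at" ([x, y, z] in mm, in world coordinates, good to about 4 mm: the middle of the surface that is visible of it).
- finder.spot_point(camera, name): "at" ([x, y, z] in mm, in world coordinates, good to about 4 mm: a listed point, or the origin of a listed thing).
The state is a dict: "time_s": time; "q": joint angles; "qvel": joint speeds; "joint_torque": joint torques, N m; "position": TCP position; "orientation": TCP orientation; "contact_force": force on the tool from outside, world axes, zero at the start; "torque": the same for the moment, N m; "opening": opening from 0.0 (shut) to 1.0 (fully open).
Only numpy, scipy, OpenCV 4.12 (cv2) and the standard library are available. Lean on these libraries where they do the work, as an engineer would, in place of code of your own. Each camera call takes 0.05 s, during which the arm holds its last target.

## Working session

There is one attempt and no reset: what is moved stays moved. The work goes in short steps, Python scripts to look and compute and a tool call to move; the robot and the scene stay as the last step left them, time stands still between calls to the robot, and variables do not carry over. Pictures are saved under pics/ and viewed, and the job is handed in when it is done.

Besides the shell and the picture viewer there is one more tool, called after "Call:" as name(argument=value, ...), one argument or row to a line, values as JSON. step_arm: Moves the arm, as the interface text tells. Shift numbers are shares of 200 mm and turn numbers shares of pi rad, none past 1 either way. Its arguments: {"type":"object","properties":{"moves":{"type":"array","items":{"type":"object","properties":{"jaw":{"type":"number"},"delta_pos":{"type":"array","items":{"type":"number","minimum":-1,"maximum":1}},"rotation":{"type":"array","items":{"type":"number","minimum":-1,"maximum":1}}}}}},"required":["moves"]}

```bash
ls -la; mkdir -p pics; cat > h.py <<'E'
import numpy as np, cv2
from bench import manip,cams,order,finder
from scipy.spatial.transform import Rotation as R
def snap(n,f):
    c=cams.capture(n); cv2.imwrite('pics/'+f,cv2.cvtColor(c['img'],cv2.COLOR_RGB2BGR)); return c
def st():
    s=manip.observe(); print('t',round(s['time_s'],2),'pos',np.round(s['position'],1),'rpy',np.round(s['orientation'],3),'F',np.round(s['contact_force'],1),'open',round(s['opening'],3)); return s
E
python3 - <<'E'
from h import *
s=st(); print(manip.nose_length)
for n in ['scene','top']:
    c=snap(n,n+'0.png'); print(n,{k:(v if np.isscalar(v) else np.round(v,3).tolist()) for k,v in c.items() if k!='img'})
    for k in ['pull0_c','tray_floor','cap_top','crate_floor','latch_hinge','latch_knob','station','sander','mixcup','sandblock']:
        print(k,[(np.round(d['at'],0).tolist(),round(d['p'],2)) for d in finder.spot_point(n,k)])
E
```

```text
total 12
drwxr-xr-x  3 agent agent 4096 Dec  6 07:49 .
drwxr-xr-x 23 root  root  4096 Dec  6 07:49 ..
drwxr-xr-x  2 agent agent 4096 Dec  6 07:49 pics
t 0.0 pos [166.7 653.5 229.5] rpy [3.142e+00 2.000e-03 1.321e+00] F [ 0.5 -0.2 -0.2] open 0.999
8.0
scene {'fovy': 48.975219361208644, 'cx': 284.3827110986443, 'cy': 211.1472062371052, 'xyz': [1067.058, 626.55, 1369.355], 'rotation': [-2.576, -0.009, 2.479]}
pull0_c []
tray_floor [([461.0, -273.0, 21.0], 0.8), ([458.0, 273.0, 21.0], 0.24)]
cap_top [([600.0, -251.0, 178.0], 0.53)]
crate_floor [([457.0, 276.0, 20.0], 0.75)]
latch_hinge [([547.0, 276.0, 65.0], 0.6)]
latch_knob [([609.0, 272.0, 252.0], 0.74)]
station [([458.0, -275.0, 2.0], 0.65), ([573.0, 550.0, 0.0], 0.43)]
sander [([774.0, 40.0, -2.0], 0.57)]
mixcup [([564.0, -523.0, -0.0], 0.77)]
sandblock [([572.0, 552.0, 0.0], 0.75)]
top {'fovy': 47.55019255569193, 'cx': 279.88638913561937, 'cy': 203.98740168231643, 'xyz': [390.697, 13.846, 1798.667], 'rotation': [-3.046, -0.011, -1.551]}
pull0_c []
tray_floor [([459.0, -273.0, 19.0], 0.8)]
cap_top [([433.0, 31.0, 15.0], 0.53), ([598.0, -256.0, 180.0], 0.47)]
crate_floor [([455.0, 277.0, 15.0], 0.59)]
latch_hinge [([546.0, 270.0, 66.0], 0.92)]
latch_knob [([605.0, 268.0, 254.0], 0.87)]
station [([453.0, -272.0, 1.0], 0.65)]
sander [([774.0, 39.0, -0.0], 0.78)]
mixcup [([564.0, -526.0, -2.0], 0.98)]
sandblock [([568.0, 554.0, -1.0], 0.97)]
```

View pics/scene0.png

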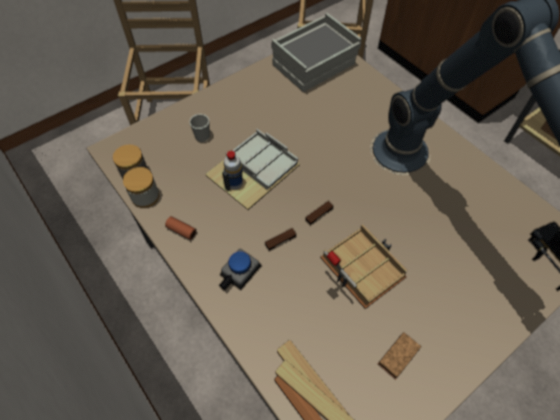

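View pics/top0.png

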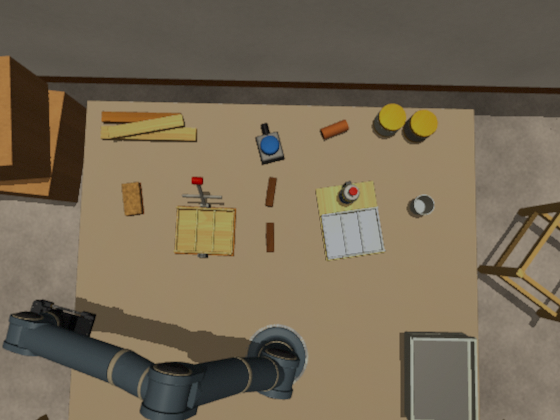

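```bash
python3 - <<'E'
from h import *
for n in ['scene','top']:
    c=cams.capture(n)
    for k in ['pull0_c','pull1_c','pull2_c','pull0']:
      for f in (finder.spot_point,finder.spot_in):
        try: print(n,k,f.__name__,[(np.round(d['at'],0).tolist(),round(d['p'],2)) for d in f(n,k)])
        except Exception as e: print(e)
E
```

```text
scene pull0_c call []
scene pull0_c call []
scene pull1_c call [([607.0, 32.0, 16.0], 0.9)]
scene pull1_c call [([610.0, 33.0, 25.0], 0.74)]
scene pull2_c call [([439.0, 36.0, 15.0], 0.64)]
scene pull2_c call [([444.0, 44.0, 29.0], 0.69)]
it knows: cap_top, crate_floor, latch_hinge, latch_knob, mixcup, pull0, pull1, pull2, sandblock, sander, station, tray_floor
it knows: cap, cap_top, crate_floor, latch, latch_hinge, latch_knob, mixcup, pull0, pull1, pull2, sandblock, sander, station, tray_floor
top pull0_c call [([433.0, 28.0, 13.0], 0.69)]
top pull0_c call []
top pull1_c call [([456.0, -276.0, -2.0], 0.58), ([604.0, 34.0, 13.0], 0.57)]
top pull1_c call [([605.0, 34.0, 28.0], 0.75)]
top pull2_c call [([435.0, 27.0, 16.0], 0.49), ([454.0, -272.0, -2.0], 0.27)]
top pull2_c call [([433.0, 30.0, 28.0], 0.53)]
it knows: cap_top, crate_floor, latch_hinge, latch_knob, mixcup, pull0, pull1, pull2, sandblock, sander, station, tray_floor
it knows: cap, cap_top, crate_floor, latch, latch_hinge, latch_knob, mixcup, pull0, pull1, pull2, sandblock, sander, station, tray_floor
```

Both views show two dark pulls between the crate and the station (top pixels about (271,192) and (270,237)). A redder object lies at top (335,129). I'll zoom in on these.

```bash
python3 - <<'E'
from h import *
a=cv2.imread('pics/top0.png'); b=cv2.imread('pics/scene0.png')
cv2.imwrite('pics/z1.png',cv2.resize(a[90:270,160:440],None,fx=2.8,fy=2.8,interpolation=cv2.INTER_CUBIC))
cv2.imwrite('pics/z2.png',cv2.resize(b[120:320,150:420],None,fx=2.9,fy=2.9,interpolation=cv2.INTER_CUBIC))
E
```

```text
(no output)
```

View pics/z1.png

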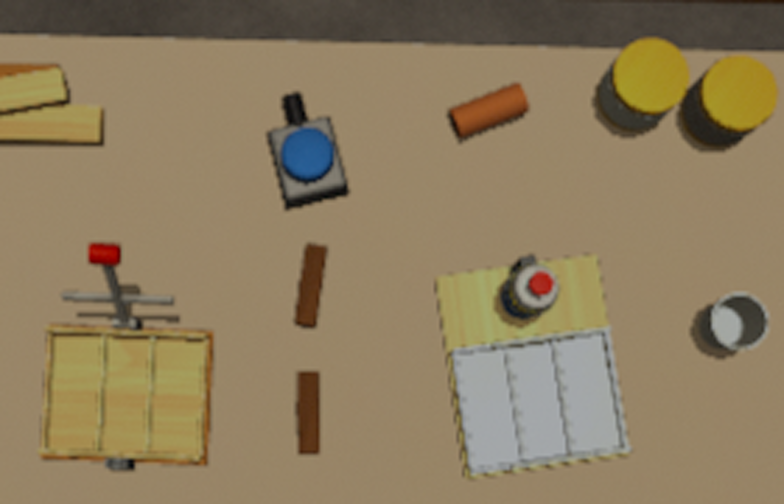

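View pics/z2.png

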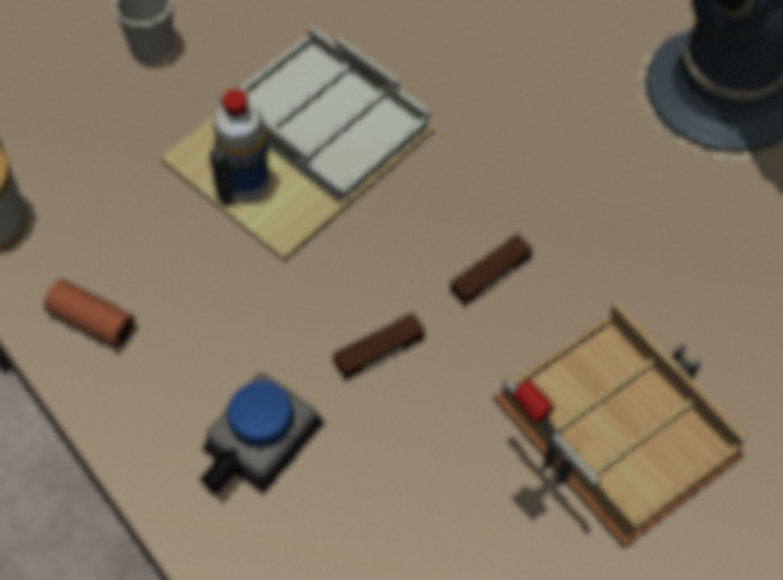

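```bash
cat >> h.py <<'E'
def proj(c,P):
    P=np.atleast_2d(P); 
    Rm=R.from_euler('xyz',c['rotation']).as_matrix()
    return projT(c,P,Rm,np.array(c['xyz']))
def projT(c,P,Rm,t):
    f=210/np.tan(np.radians(c['fovy']/2)); q=(np.atleast_2d(P)-t)@Rm
    return np.c_[c['cx']+f*q[:,0]/q[:,2], c['cy']+f*q[:,1]/q[:,2]]
def back(c,uv,z,Rm=None,t=None):
    if Rm is None: Rm=R.from_euler('xyz',c['rotation']).as_matrix(); t=np.array(c['xyz'])
    f=210/np.tan(np.radians(c['fovy']/2)); uv=np.atleast_2d(uv)
    d=np.c_[(uv[:,0]-c['cx'])/f,(uv[:,1]-c['cy'])/f,np.ones(len(uv))]@Rm.T
    return t+d*((z-t[2])/d[:,2])[:,None]
def wristpose(c,s):
    T=np.eye(4); T[:3,:3]=R.from_euler('xyz',s['orientation']).as_matrix(); T[:3,3]=s['position']
    W=T@np.array(c['tool_from_camera']); return W[:3,:3],W[:3,3]
def fr(x,y,yaw):
    c,s=np.cos(yaw),np.sin(yaw)
    return lambda P:(np.c_[x+c*np.atleast_2d(P)[:,0]-s*np.atleast_2d(P)[:,1], y+s*np.atleast_2d(P)[:,0]+c*np.atleast_2d(P)[:,1], np.atleast_2d(P)[:,2]])
def pulls(c,z=26,Rm=None,t=None,lo=300):
    hsv=cv2.cvtColor(c['img'],cv2.COLOR_RGB2HSV)
    m=((hsv[...,0]<14)&(hsv[...,1]>120)&(hsv[...,2]>25)&(hsv[...,2]<115)).astype(np.uint8)
    n,l,stt,cen=cv2.connectedComponentsWithStats(m); out=[]
    for i in range(1,n):
        if stt[i,4]<100: continue
        yx=np.argwhere(l==i)[:,::-1].astype(float)
        P=back(c,yx,z,Rm,t)[:,:2].astype(np.float32)
        r=cv2.minAreaRect(P); L=max(r[1]);W=min(r[1])
        b=cv2.boxPoints(r); e=b[1]-b[0] if np.linalg.norm(b[1]-b[0])>np.linalg.norm(b[2]-b[1]) else b[2]-b[1]
        a=np.arctan2(e[1],e[0]); a=(a+np.pi/2)%np.pi-np.pi/2
        if abs(L-110)<30 and W<70: out.append((np.round(r[0],1).tolist(),round(float(a),3),round(L),round(W),np.round(cen[i]).tolist()))
    return out
E
python3 - <<'E'
from h import *
c=cams.capture('top'); print(pulls(c))
im=cv2.cvtColor(c['img'],cv2.COLOR_RGB2BGR); S=3; big=cv2.resize(im,None,fx=S,fy=S,interpolation=cv2.INTER_CUBIC)
def poly(F,pts,col):
    p=proj(c,F(np.array(pts,float)))*S+S/2-.5; cv2.polylines(big,[np.round(p).astype(int)],True,col,1)
Fs=fr(457,-273,.13)
poly(Fs,[[-77,-100,18],[77,-100,18],[77,100,18],[-77,100,18]],(0,0,255))
Fc=fr(456,276,-.04)
poly(Fc,[[-77,-100,18],[77,-100,18],[77,100,18],[-77,100,18]],(0,0,255))
for F in(Fs,Fc):
  for y in(-32,32): poly(F,[[-77,y,30],[77,y,30]],(255,0,0))
p=proj(c,Fs([[140,0,180]]))[0]*S; cv2.circle(big,tuple(p.astype(int)),3,(0,255,0),-1)
cv2.imwrite('pics/ov1.png',big[480:810,480:1200])
sc=cams.capture('scene'); print(pulls(sc))
E
```

```text
[([606.0, 33.1], -0.131, 107, 26, [271.0, 192.0]), ([436.6, 33.0], 0.021, 104, 26, [270.0, 237.0])]
[([441.1, 38.0], 0.041, 106, 27, [319.0, 212.0]), ([862.3, -192.4], -0.831, 100, 40, [181.0, 231.0]), ([610.1, 38.9], -0.116, 104, 28, [280.0, 239.0]), ([527.7, 214.3], 1.55, 82, 44, [331.0, 263.0])]
```

View pics/ov1.png

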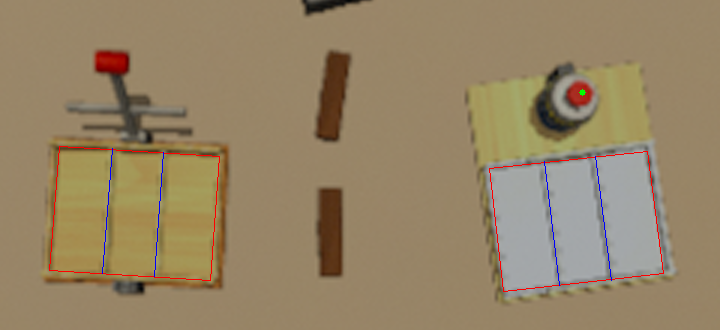

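```bash
cat >> h.py <<'E'
def go(x,y,z,yaw=None,rpy=None,s=None):
    s=s or manip.observe(); Rm=R.from_euler('xyz',s['orientation'])
    if rpy is None: rpy=[np.pi,0,yaw if yaw is not None else s['orientation'][2]]
    d=Rm.inv().apply(np.array([x,y,z])-s['position'])/200
    r=(Rm.inv()*R.from_euler('xyz',rpy)).as_rotvec()/np.pi
    n=max(np.linalg.norm(d)*200/41.7,np.linalg.norm(r)*180/7.16)
    print('dpos',np.round(d,4).tolist(),'rot',np.round(r,4).tolist(),'rows>=',round(n,1))
E
python3 - <<'E'
from h import *
st(); go(330,500,235,1.59); 
E
```

```text
t 1.9 pos [166.8 654.1 230.6] rpy [-3.142 -0.     1.321] F [ 0.7 -0.4  0.6] open 0.999
dpos [-0.5449, 0.9809, -0.0221] rot [0.0, -0.0, -0.0856] rows>= 5.4
```

Call:
step_arm(
  moves=[
    {"jaw":-1,"delta_pos":[-0.54,0.98,-0.02],"rotation":[0,0,-0.086]},
    {"jaw":-1,"delta_pos":[-0.54,0.98,-0.02],"rotation":[0,0,-0.086]},
    {"jaw":-1,"delta_pos":[-0.54,0.98,-0.02],"rotation":[0,0,-0.086]},
    {"jaw":-1,"delta_pos":[-0.54,0.98,-0.02],"rotation":[0,0,-0.086]},
    {"jaw":-1,"delta_pos":[-0.54,0.98,-0.02],"rotation":[0,0,-0.086]},
    {"jaw":-1,"delta_pos":[-0.54,0.98,-0.02],"rotation":[0,0,-0.086]},
    {"jaw":-1,"delta_pos":[-0.54,0.98,-0.02],"rotation":[0,0,-0.086]},
  ],
)

```text
time_s: 2.48
position: [335.5, 496.6, 235.0]
orientation: [3.139, 0.002, 1.582]
contact_force: [0.4, -0.5, 0.3]
opening: 1.001
```

```bash
python3 - <<'E'
from h import *
st(); go(430,310,230,1.6); 
E
```

```text
t 2.48 pos [335.5 496.6 235. ] rpy [3.139e+00 2.000e-03 1.582e+00] F [ 0.4 -0.5  0.3] open 1.001
dpos [-0.9378, 0.4622, 0.0277] rot [0.0009, 0.0005, -0.0059] rows>= 5.0
```

Call:
step_arm(
  moves=[
    {"jaw":-1,"delta_pos":[-0.94,0.46,0.0],"rotation":[0,0,-0.006]},
    {"jaw":-1,"delta_pos":[-0.94,0.46,0.0],"rotation":[0,0,-0.006]},
    {"jaw":-1,"delta_pos":[-0.94,0.46,0.0],"rotation":[0,0,-0.006]},
    {"jaw":-1,"delta_pos":[-0.94,0.46,0.0],"rotation":[0,0,-0.006]},
    {"jaw":-1,"delta_pos":[-0.94,0.46,0.0],"rotation":[0,0,-0.006]},
    {"jaw":-1,"delta_pos":[-0.94,0.46,0.0],"rotation":[0,0,-0.006]},
    {"jaw":-1,"delta_pos":[-0.94,0.46,0.0],"rotation":[0,0,-0.006]},
  ],
)

```text
time_s: 3.07
position: [426.9, 313.4, 234.9]
orientation: [3.141, -0.0, 1.606]
contact_force: [-0.9, 1.0, -0.2]
opening: 1.002
```

```bash
python3 - <<'E'
from h import *
s=st(); c=snap('wrist','w1.png'); print(np.round(c['tool_from_camera'],3), c['fovy'],c['cx'],c['cy'])
for k in ['crate_floor','latch_hinge']: print(k,[(np.round(d['at'],0).tolist(),round(d['p'],2)) for d in finder.spot_point('wrist',k)])
go(436,110,230,1.59)
E
```

```text
t 3.07 pos [426.9 313.4 234.9] rpy [ 3.141 -0.     1.606] F [-0.9  1.  -0.2] open 1.002
[[ 1.00000e+00  1.00000e-03  0.00000e+00 -4.21000e-01]
 [-1.00000e-03  9.52000e-01  3.07000e-01 -8.34130e+01]
 [-0.00000e+00 -3.07000e-01  9.52000e-01 -1.53918e+02]
 [ 0.00000e+00  0.00000e+00  0.00000e+00  1.00000e+00]] 65.8517872555004 286.0000930455304 213.0131576956215
crate_floor [([454.0, 275.0, 20.0], 0.86)]
latch_hinge [([545.0, 272.0, 66.0], 0.76)]
dpos [-1.0371, 0.0124, 0.0218] rot [-0.0001, -0.0004, 0.0075] rows>= 5.0
```

View pics/w1.png

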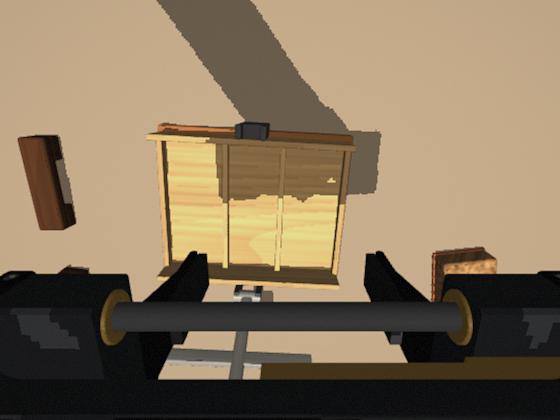

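The wrist view shows the crate (bays between pixel columns 165 and 345, ribs at about 226 and 281) with the catch at (252,131). I'll overlay the model on it.

```bash
cat >> h.py <<'E'
def overlay(c,s,F,fn,crate=True):
    Rm,t=wristpose(c,s); S=2
    big=cv2.resize(cv2.cvtColor(c['img'],cv2.COLOR_RGB2BGR),None,fx=S,fy=S,interpolation=cv2.INTER_CUBIC)
    def poly(pts,col):
        p=projT(c,F(np.array(pts,float)),Rm,t)*S+S/2-.5; cv2.polylines(big,[np.round(p).astype(int)],True,col,1)
    poly([[-77,-100,18],[77,-100,18],[77,100,18],[-77,100,18]],(0,0,255))
    for y in(-35,-29,29,35): poly([[-77,y,30],[77,y,30]],(255,0,0))
    h=56 if crate else 46
    for x in(-77,77): poly([[x,-100,h],[x,100,h]],(0,255,0))
    for y in(-100,100): poly([[-77,y,32],[77,y,32]],(255,255,0))
    cv2.imwrite(fn,cv2.resize(big,(800,600),interpolation=cv2.INTER_AREA))
E
python3 - <<'E'
from h import *
s=st(); c=cams.capture('wrist'); overlay(c,s,fr(455.5,276,-.04),'pics/ov2.png')
E
```

```text
t 3.22 pos [424.7 317.1 234.6] rpy [-3.141e+00 -1.000e-03  1.614e+00] F [ 0.  -0.7  0.4] open 1.0
```

View pics/ov2.png

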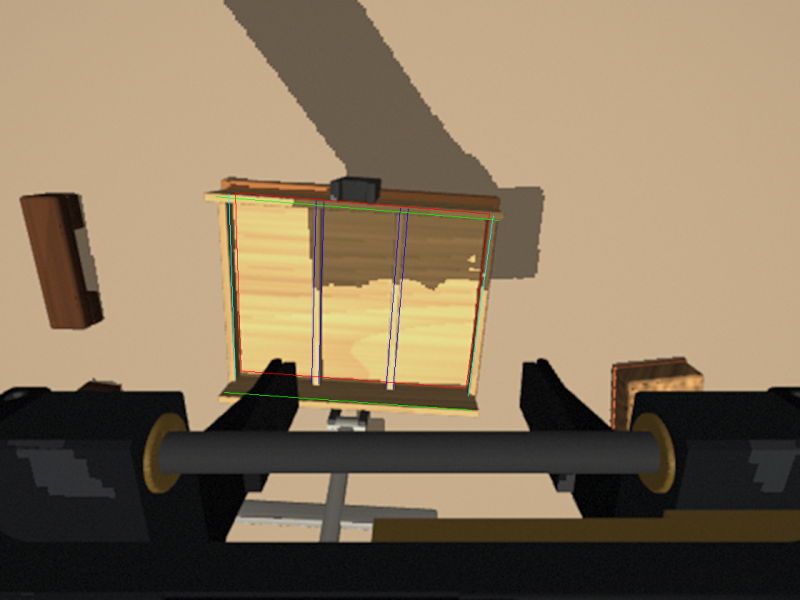

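Call:
step_arm(
  moves=[
    {"jaw":-1,"delta_pos":[-1,0.05,0.02],"rotation":[0,0,0.006]},
    {"jaw":-1,"delta_pos":[-1,0.05,0.02],"rotation":[0,0,0.006]},
    {"jaw":-1,"delta_pos":[-1,0.05,0.02],"rotation":[0,0,0.006]},
    {"jaw":-1,"delta_pos":[-1,0.05,0.02],"rotation":[0,0,0.006]},
    {"jaw":-1,"delta_pos":[-1,0.05,0.02],"rotation":[0,0,0.006]},
    {"jaw":-1,"delta_pos":[-1,0.05,0.02],"rotation":[0,0,0.006]},
    {"jaw":-1,"delta_pos":[-1,0.05,0.02],"rotation":[0,0,0.006]},
  ],
)

```text
time_s: 3.85
position: [443.7, 115.2, 230.7]
orientation: [3.141, -0.0, 1.59]
contact_force: [-0.5, -0.0, 0.4]
opening: 1.005
```

```bash
python3 - <<'E'
from h import *
t=cams.capture('top'); print(pulls(t))
s=st(); c=snap('wrist','w2.png'); Rm,tt=wristpose(c,s); print(pulls(c,26,Rm,tt))
for k in ['pull0','pull2']: print(k,[(np.round(d['at'],0).tolist(),round(d['p'],2)) for d in finder.spot_in('wrist',k)])
snap('scene','s2.png')
E
```

```text
[([605.5, 33.1], -0.102, 108, 26, [271.0, 191.0])]
t 3.9 pos [443.6 116.8 230.6] rpy [ 3.141e+00 -1.000e-03  1.593e+00] F [0.6 0.4 0.9] open 1.0
[([436.3, 34.3], 0.034, 108, 32, [213.0, 180.0])]Traceback (most recent call last):
  File "<stdin>", line 4, in <module>
ValueError: it knows: cap, cap_top, crate_floor, latch, latch_hinge, latch_knob, mixcup, pull0, pull1, pull2, sandblock, sander, station, tray_floor
```

View pics/w2.png

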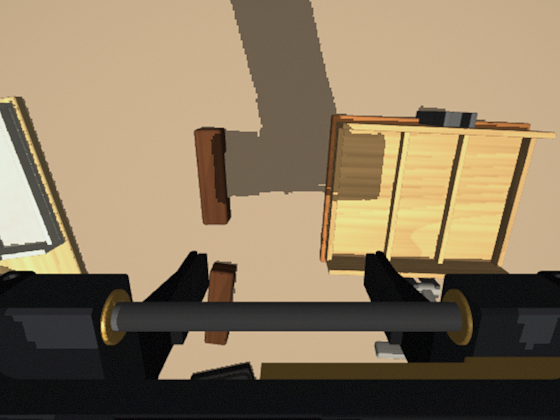

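The near pull is at wrist pixels (213,175). Two measurements agree on about (436.5, 33) with yaw 0.03.

```bash
python3 - <<'E'
from h import *
s=st();go(436.5,33,130,1.60); go(436.5,33,22.5,1.60)
E
```

```text
t 3.95 pos [443.6 117.6 230.6] rpy [ 3.141e+00 -1.000e-03  1.594e+00] F [ 0.2  0.9 -0.1] open 1.0
dpos [-0.4223, -0.0456, 0.5027] rot [0.0001, -0.0003, -0.0018] rows>= 3.2
dpos [-0.4228, -0.0457, 1.0402] rot [0.0001, -0.0003, -0.0018] rows>= 5.4
```

Call:
step_arm(
  moves=[
    {"jaw":-1,"delta_pos":[-0.423,-0.045,0.5],"rotation":[0,0,-0.002]},
    {"jaw":-1,"delta_pos":[-0.423,-0.045,0.5],"rotation":[0,0,-0.002]},
    {"jaw":-1,"delta_pos":[-0.423,-0.045,0.5],"rotation":[0,0,-0.002]},
    {"jaw":-1,"delta_pos":[-0.423,-0.045,0.5],"rotation":[0,0,-0.002]},
    {"jaw":-1,"delta_pos":[-0.423,-0.045,0.7],"rotation":[0,0,-0.002]},
    {"jaw":-1,"delta_pos":[-0.423,-0.045,0.7],"rotation":[0,0,-0.002]},
  ],
)

```text
time_s: 4.45
position: [433.0, 32.0, 85.9]
orientation: [-3.131, 0.001, 1.6]
contact_force: [-1.8, 0.5, -0.3]
opening: 1.0
```

```bash
python3 - <<'E'
from h import *
s=st(); c=snap('wrist','w3.png'); s=st();Rm,tt=wristpose(c,s); print(pulls(c,26,Rm,tt))
S=2
go(436.5,33,22.5,1.60)
E
```

```text
t 4.45 pos [433.   32.   85.9] rpy [-3.131e+00  1.000e-03  1.600e+00] F [-1.8  0.5 -0.3] open 1.0
t 4.5 pos [434.3  32.2  88.3] rpy [-3.134e+00  1.000e-03  1.601e+00] F [-0.3 -0.   0. ] open 1.002
[([414.5, 155.0], -0.018, 98, 5, [464.0, 204.0]), ([436.4, 32.0], 0.034, 109, 29, [286.0, 223.0])]
dpos [0.0038, 0.0138, 0.3287] rot [-0.0024, 0.0003, 0.0002] rows>= 1.6
```

View pics/w3.png

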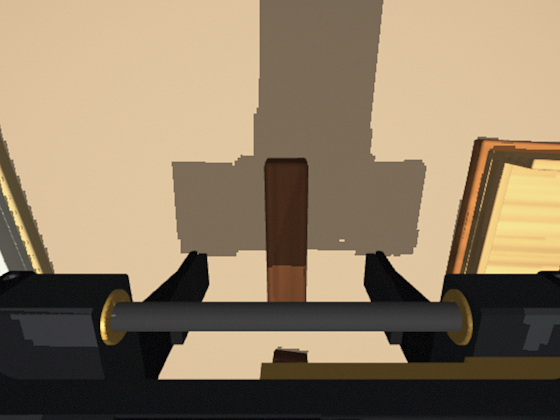

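Call:
step_arm(
  moves=[
    {"jaw":-1,"delta_pos":[0,0,0.17]},
    {"jaw":-1,"delta_pos":[0,0,0.34]},
    {"jaw":-1,"delta_pos":[0,0,0.34]},
    {"jaw":-1,"delta_pos":[0,0,0.34]},
    {"jaw":1,"delta_pos":[0,0,0.34]},
    {"jaw":1,"delta_pos":[0,0,0.34]},
    {"jaw":1,"delta_pos":[0,0,0.34]},
    {"jaw":1,"delta_pos":[0,0,0.34]},
    {"jaw":1,"delta_pos":[0,0,0.34]},
    {"jaw":1,"delta_pos":[0,0,0.34]},
    {"jaw":1,"delta_pos":[0,0,0.34]},
    {"jaw":1,"delta_pos":[0,0,0.34]},
  ],
)

```text
validation failed for argument at $.mo...
```

Call:
step_arm(
  moves=[
    {"jaw":-1,"delta_pos":[0,0,0.17],"rotation":[0,0,0]},
    {"jaw":-1,"delta_pos":[0,0,0.34],"rotation":[0,0,0]},
    {"jaw":-1,"delta_pos":[0,0,0.34],"rotation":[0,0,0]},
    {"jaw":-1,"delta_pos":[0,0,0.34],"rotation":[0,0,0]},
    {"jaw":1,"delta_pos":[0,0,0.34],"rotation":[0,0,0]},
    {"jaw":1,"delta_pos":[0,0,0.34],"rotation":[0,0,0]},
    {"jaw":1,"delta_pos":[0,0,0.34],"rotation":[0,0,0]},
    {"jaw":1,"delta_pos":[0,0,0.34],"rotation":[0,0,0]},
    {"jaw":1,"delta_pos":[0,0,0.34],"rotation":[0,0,0]},
    {"jaw":1,"delta_pos":[0,0,0.34],"rotation":[0,0,0]},
    {"jaw":1,"delta_pos":[0,0,0.34],"rotation":[0,0,0]},
    {"jaw":1,"delta_pos":[0,0,0.34],"rotation":[0,0,0]},
  ],
)

```text
time_s: 5.5
position: [436.4, 30.7, 22.6]
orientation: [3.142, -0.0, 1.597]
contact_force: [0.9, -0.2, 0.7]
opening: 0.477
```

Call:
step_arm(
  moves=[
    {"jaw":1,"delta_pos":[0,0,0],"rotation":[0,0,0]},
    {"jaw":1,"delta_pos":[0,0,0],"rotation":[0,0,0]},
    {"jaw":1,"delta_pos":[0,0,0],"rotation":[0,0,0]},
    {"jaw":1,"delta_pos":[0,0,0],"rotation":[0,0,0]},
    {"jaw":1,"delta_pos":[0,0,0],"rotation":[0,0,0]},
    {"jaw":1,"delta_pos":[0,0,0],"rotation":[0,0,0]},
  ],
)

```text
time_s: 6.0
position: [436.3, 30.7, 22.4]
orientation: [-3.141, -0.0, 1.598]
contact_force: [-0.9, 0.2, -0.2]
opening: 0.341
```

```bash
python3 - <<'E'
from h import *
s=st()
Fs=fr(457,-273,.13); print(Fs([[0,67,0],[0,-67,0],[0,0,0]]))
go(s['position'][0],s['position'][1],100,1.70)
E
```

```text
t 6.0 pos [436.3  30.7  22.4] rpy [-3.141 -0.     1.598] F [-0.9  0.2 -0.2] open 0.341
[[ 448.31451244 -206.56535312    0.        ]
 [ 465.68548756 -339.43464688    0.        ]
 [ 457.         -273.            0.        ]]
dpos [0.0, -0.0001, -0.3878] rot [-0.0001, -0.0, -0.0326] rows>= 1.9
```

Call:
step_arm(
  moves=[
    {"jaw":1,"delta_pos":[0,0,-0.1],"rotation":[0,0,0]},
    {"jaw":1,"delta_pos":[0,0,-0.25],"rotation":[0,0,0]},
    {"jaw":1,"delta_pos":[0,0,-0.4],"rotation":[0,0,-0.015]},
    {"jaw":1,"delta_pos":[-0.15,0,-0.4],"rotation":[0,0,-0.033]},
    {"jaw":1,"delta_pos":[-0.3,0,-0.4],"rotation":[0,0,-0.033]},
    {"jaw":1,"delta_pos":[-0.45,0,-0.4],"rotation":[0,0,-0.033]},
    {"jaw":1,"delta_pos":[-0.6,0,-0.4],"rotation":[0,0,-0.033]},
    {"jaw":1,"delta_pos":[-0.75,0,-0.4],"rotation":[0,0,-0.033]},
    {"jaw":1,"delta_pos":[-0.9,0,-0.4],"rotation":[0,0,-0.033]},
    {"jaw":1,"delta_pos":[-1,0,-0.4],"rotation":[0,0,-0.033]},
    {"jaw":1,"delta_pos":[-1,0,-0.4],"rotation":[0,0,-0.033]},
  ],
)

```text
time_s: 6.92
position: [441.3, -174.3, 102.7]
orientation: [3.141, 0.003, 1.694]
contact_force: [0.7, 0.1, 0.5]
opening: 0.341
```

```bash
python3 - <<'E'
from h import *
s=st(); c=snap('wrist','w4.png'); s=st(); overlay(c,s,fr(457,-273,.13),'pics/ov4.png',False)
go(465.7,-339,100,1.70)
E
```

```text
t 6.92 pos [ 441.3 -174.3  102.7] rpy [3.141e+00 3.000e-03 1.694e+00] F [0.7 0.1 0.5] open 0.341
t 6.97 pos [ 441.2 -171.6  102.4] rpy [-3.141e+00  1.000e-03  1.696e+00] F [ 0.7  0.3 -0.6] open 0.34
dpos [-0.8458, 0.0166, 0.0126] rot [-0.0001, 0.0002, -0.0012] rows>= 4.1
```

View pics/ov4.png

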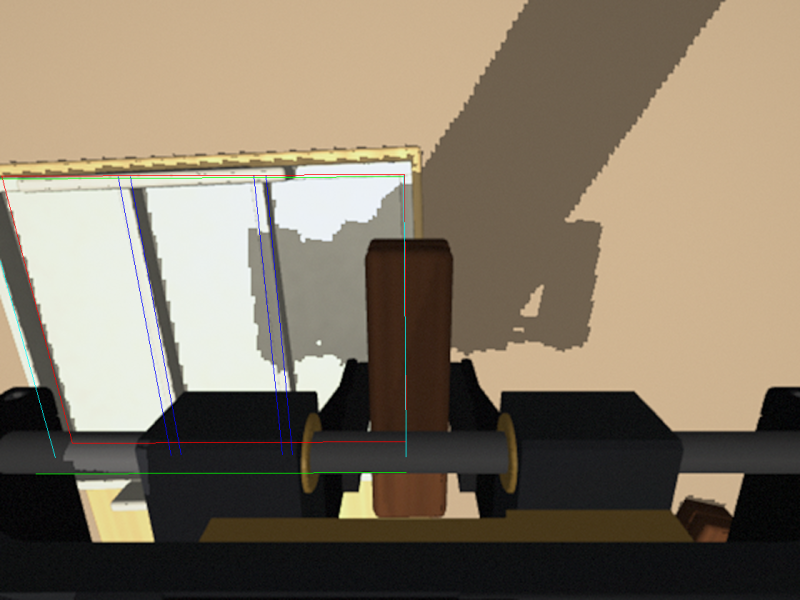

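Call:
step_arm(
  moves=[
    {"jaw":1,"delta_pos":[-0.15,0,0.0],"rotation":[0,0,0]},
    {"jaw":1,"delta_pos":[-0.3,0,0.0],"rotation":[0,0,0]},
    {"jaw":1,"delta_pos":[-0.45,0,0.0],"rotation":[0,0,0]},
    {"jaw":1,"delta_pos":[-0.6,0,0.0],"rotation":[0,0,0]},
    {"jaw":1,"delta_pos":[-0.75,0,0.0],"rotation":[0,0,0]},
    {"jaw":1,"delta_pos":[-0.83,0,0.0],"rotation":[0,0,0]},
    {"jaw":1,"delta_pos":[-0.83,0,0.0],"rotation":[0,0,0]},
    {"jaw":1,"delta_pos":[-0.83,0,0.0],"rotation":[0,0,0]},
    {"jaw":1,"delta_pos":[-0.83,0,0.0],"rotation":[0,0,0]},
  ],
)

```text
time_s: 7.72
position: [463.4, -331.4, 101.9]
orientation: [-3.141, -0.002, 1.703]
contact_force: [-0.4, 0.3, -0.7]
opening: 0.344
```

```bash
python3 - <<'E'
from h import *
s=st(); c=snap('wrist','w5.png'); overlay(c,s,fr(457,-273,.13),'pics/ov5.png',False); st()
go(465.7,-339,100,1.70)
E
```

```text
t 7.72 pos [ 463.4 -331.4  101.9] rpy [-3.141e+00 -2.000e-03  1.703e+00] F [-0.4  0.3 -0.7] open 0.344
t 7.77 pos [ 463.5 -331.3  102.1] rpy [-3.141e+00 -2.000e-03  1.704e+00] F [-0.7  0.1 -0.9] open 0.344
dpos [-0.0394, 0.0057, 0.0102] rot [-0.0002, -0.0007, 0.0012] rows>= 0.2
```

View pics/ov5.png

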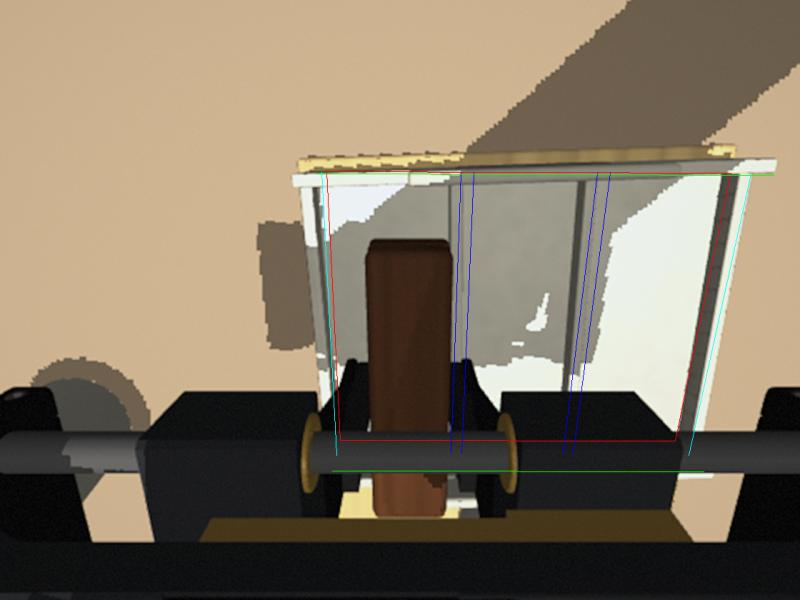

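```bash
python3 - <<'E'
from h import *
s=st(); c=snap('wrist','w5.png'); overlay(c,s,fr(456,-276.5,.135),'pics/ov5.png',False)
im=cv2.imread('pics/ov5.png'); cv2.imwrite('pics/ov5b.png',cv2.resize(im[130:500,280:780],None,fx=1.6,fy=1.6))
for k in ['tray_floor','station']: print(k,[(np.round(d['at'],0).tolist(),round(d['p'],2)) for d in finder.spot_point('wrist',k)])
E
```

```text
t 7.77 pos [ 463.5 -331.3  102.1] rpy [-3.141e+00 -2.000e-03  1.704e+00] F [-0.7  0.1 -0.9] open 0.344
tray_floor [([455.0, -277.0, 18.0], 0.84)]
station [([457.0, -275.0, -0.0], 0.84)]
```

View pics/ov5b.png

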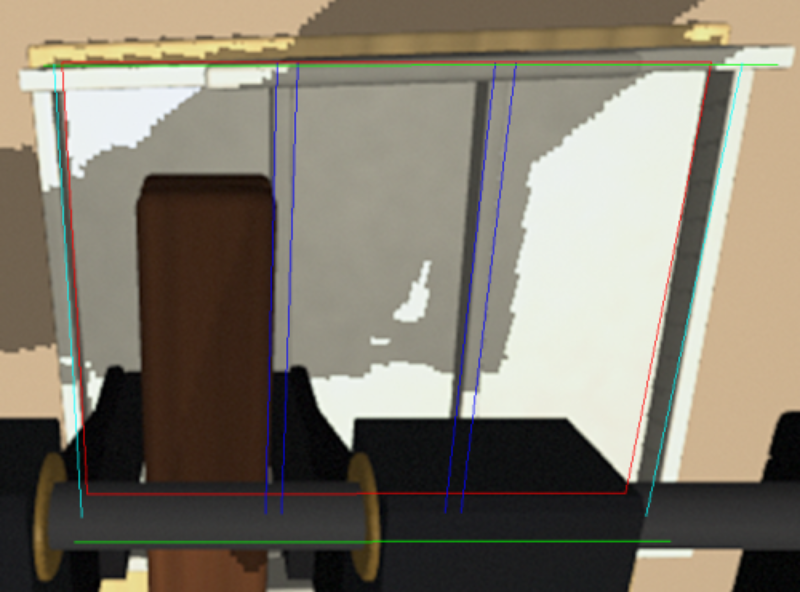

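Call:
step_arm(
  moves=[
    {"jaw":1,"delta_pos":[-0.056,0,0.05],"rotation":[0,0,0]},
    {"jaw":1,"delta_pos":[-0.056,0,0.15],"rotation":[0,0,0]},
    {"jaw":1,"delta_pos":[-0.056,0,0.22],"rotation":[0,0,0]},
    {"jaw":1,"delta_pos":[-0.056,0,0.27],"rotation":[0,0,0]},
    {"jaw":1,"delta_pos":[-0.056,0,0.305],"rotation":[0,0,0]},
    {"jaw":1,"delta_pos":[-0.056,0,0.305],"rotation":[0,0,0]},
    {"jaw":1,"delta_pos":[-0.056,0,0.305],"rotation":[0,0,0]},
  ],
)

```text
time_s: 8.5
position: [465.0, -345.3, 41.3]
orientation: [3.141, 0.0, 1.701]
contact_force: [0.1, -1.0, -0.1]
opening: 0.34
```

```bash
python3 - <<'E'
from h import *
s=st()
E
```

```text
t 8.5 pos [ 465.  -345.3   41.3] rpy [3.141 0.    1.701] F [ 0.1 -1.  -0.1] open 0.34
```

Call:
step_arm(
  moves=[
    {"jaw":0.05,"delta_pos":[0,0,0.002],"rotation":[0,0,0]},
    {"jaw":0.05,"delta_pos":[0,0,0.002],"rotation":[0,0,0]},
    {"jaw":0.05,"delta_pos":[0,0,0.002],"rotation":[0,0,0]},
    {"jaw":0.05,"delta_pos":[0,0,0.002],"rotation":[0,0,0]},
    {"jaw":0.05,"delta_pos":[0,0,0.002],"rotation":[0,0,0]},
    {"jaw":0.05,"delta_pos":[0,0,-0.03],"rotation":[0,0,0]},
    {"jaw":0,"delta_pos":[0,0,-0.1],"rotation":[0,0,0]},
    {"jaw":-1,"delta_pos":[0,0,-0.25],"rotation":[0,0,0]},
    {"jaw":-1,"delta_pos":[0,0,-0.4],"rotation":[0,0,0]},
    {"jaw":-1,"delta_pos":[0,0,-0.4],"rotation":[0,0,0]},
    {"jaw":-1,"delta_pos":[0,0,-0.4],"rotation":[0,0,0]},
  ],
)

```text
time_s: 9.42
position: [466.0, -345.8, 123.8]
orientation: [3.138, 0.003, 1.701]
contact_force: [-1.0, 0.4, 0.4]
opening: 0.721
```

```bash
python3 - <<'E'
from h import *
s=st(); c=snap('wrist','w6.png'); Rm,t=wristpose(c,s); print(pulls(c,44,Rm,t))
T=cams.capture('top'); print(pulls(T)); snap('scene','s6.png')
E
```

```text
t 9.42 pos [ 466.  -345.8  123.8] rpy [3.138e+00 3.000e-03 1.701e+00] F [-1.   0.4  0.4] open 0.721
[([464.4, -345.8], 0.133, 110, 29, [287.0, 215.0])]
[([1020.8, -871.2], -1.547, 138, 20, [508.0, 89.0]), ([605.9, 33.4], -0.111, 107, 27, [271.0, 191.0])]
```

View pics/w6.png

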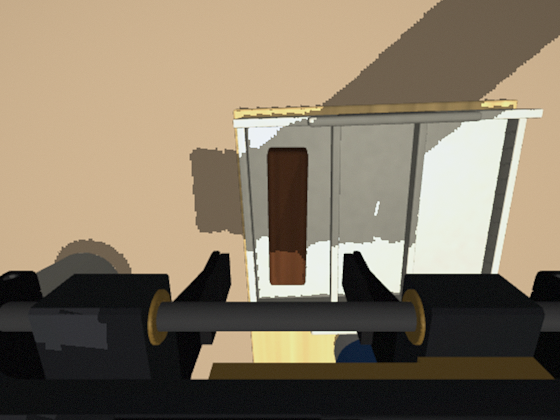

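View pics/s6.png

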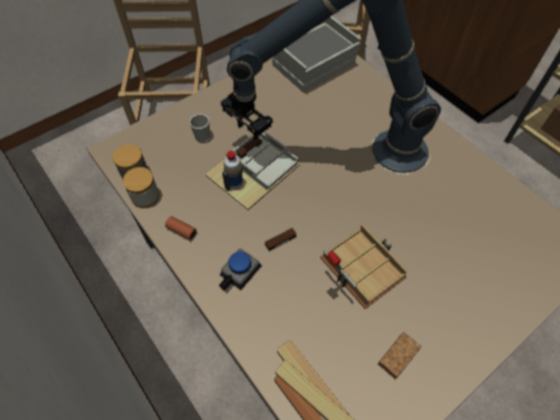

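```bash
python3 - <<'E'
from h import *
s=st(); go(450,-155,140,1.65)
E
```

```text
t 9.57 pos [ 464.1 -344.3  120.7] rpy [-3.140e+00 -1.000e-03  1.701e+00] F [-0.3 -0.7 -0.7] open 0.852
dpos [0.9479, 0.0529, -0.0953] rot [-0.0004, -0.0004, 0.0163] rows>= 4.6
```

Call:
step_arm(
  moves=[
    {"jaw":-1,"delta_pos":[0.2,0.02,-0.1],"rotation":[0,0,0.016]},
    {"jaw":-1,"delta_pos":[0.4,0.05,-0.1],"rotation":[0,0,0.016]},
    {"jaw":-1,"delta_pos":[0.6,0.05,-0.1],"rotation":[0,0,0.016]},
    {"jaw":-1,"delta_pos":[0.8,0.05,-0.1],"rotation":[0,0,0.016]},
    {"jaw":-1,"delta_pos":[0.95,0.05,-0.1],"rotation":[0,0,0.016]},
    {"jaw":-1,"delta_pos":[0.95,0.05,-0.1],"rotation":[0,0,0.016]},
  ],
)

```text
time_s: 10.07
position: [448.2, -148.2, 139.9]
orientation: [-3.137, -0.005, 1.66]
contact_force: [-0.0, 0.3, 0.4]
opening: 0.996
```

```bash
python3 - <<'E'
from h import *
s=st(); go(600,31,140,1.46)
E
```

```text
t 10.07 pos [ 448.2 -148.2  139.9] rpy [-3.137 -0.005  1.66 ] F [-0.   0.3  0.4] open 0.996
dpos [0.8246, 0.8359, 0.0001] rot [-0.0015, -0.0014, 0.0637] rows>= 5.6
```

Call:
step_arm(
  moves=[
    {"jaw":-1,"delta_pos":[0.14,0.14,0],"rotation":[0,0,0.03]},
    {"jaw":-1,"delta_pos":[0.28,0.28,0],"rotation":[0,0,0.06]},
    {"jaw":-1,"delta_pos":[0.42,0.42,0],"rotation":[0,0,0.063]},
    {"jaw":-1,"delta_pos":[0.56,0.56,0],"rotation":[0,0,0.063]},
    {"jaw":-1,"delta_pos":[0.7,0.7,0],"rotation":[0,0,0.063]},
    {"jaw":-1,"delta_pos":[0.8,0.83,0.05],"rotation":[0,0,0.063]},
    {"jaw":-1,"delta_pos":[0.8,0.83,0.15],"rotation":[0,0,0.063]},
    {"jaw":-1,"delta_pos":[0.8,0.83,0.2],"rotation":[0,0,0.063]},
    {"jaw":-1,"delta_pos":[0.8,0.83,0.2],"rotation":[0,0,0.063]},
    {"jaw":-1,"delta_pos":[0.8,0.83,0.2],"rotation":[0,0,0.063]},
  ],
)

```text
time_s: 10.9
position: [601.1, 15.6, 100.3]
orientation: [-3.138, 0.002, 1.451]
contact_force: [-0.1, 0.0, 1.3]
opening: 1.0
```

```bash
python3 - <<'E'
from h import *
s=st(); c=snap('wrist','w7.png'); Rm,t=wristpose(c,s); print(pulls(c,26,Rm,t)); s=st()
go(605,31.5,22.5,1.45)
E
```

```text
t 10.9 pos [601.1  15.6 100.3] rpy [-3.138e+00  2.000e-03  1.451e+00] F [-0.1  0.   1.3] open 1.0
[([606.4, 32.4], -0.124, 110, 29, [310.0, 219.0])]
t 10.95 pos [601.9  15.6 101.4] rpy [-3.14e+00  1.00e-03  1.45e+00] F [0.4 0.4 0.8] open 1.001
dpos [0.0812, 0.0061, 0.3943] rot [-0.0004, 0.0003, 0.0001] rows>= 1.9
```

View pics/w7.png

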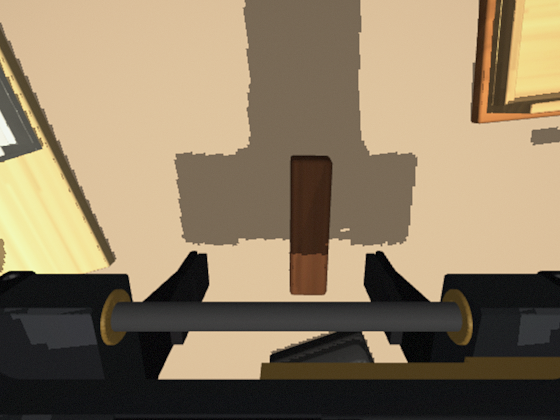

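The second pull is at pixel (310,225), dead ahead. Measured (606.4, 32.4), yaw -0.124.

Call:
step_arm(
  moves=[
    {"jaw":-1,"delta_pos":[0.085,0.012,0.05],"rotation":[0,0,0]},
    {"jaw":-1,"delta_pos":[0.085,0.012,0.15],"rotation":[0,0,0]},
    {"jaw":-1,"delta_pos":[0.085,0.012,0.3],"rotation":[0,0,0]},
    {"jaw":-1,"delta_pos":[0.085,0.012,0.396],"rotation":[0,0,0]},
    {"jaw":-1,"delta_pos":[0.085,0.012,0.396],"rotation":[0,0,0]},
    {"jaw":1,"delta_pos":[0.085,0.012,0.396],"rotation":[0,0,0]},
    {"jaw":1,"delta_pos":[0.085,0.012,0.396],"rotation":[0,0,0]},
    {"jaw":1,"delta_pos":[0.085,0.012,0.396],"rotation":[0,0,0]},
    {"jaw":1,"delta_pos":[0.085,0.012,0.396],"rotation":[0,0,0]},
    {"jaw":1,"delta_pos":[0.085,0.012,0.396],"rotation":[0,0,0]},
  ],
)

```text
time_s: 11.78
position: [607.8, 34.2, 23.6]
orientation: [3.14, -0.001, 1.453]
contact_force: [-0.0, -0.5, 0.4]
opening: 0.71
```

Call:
step_arm(
  moves=[
    {"jaw":1,"delta_pos":[0,0,0],"rotation":[0,0,0]},
    {"jaw":1,"delta_pos":[0,0,0],"rotation":[0,0,0]},
    {"jaw":1,"delta_pos":[0,0,0],"rotation":[0,0,0]},
    {"jaw":1,"delta_pos":[0,0,0],"rotation":[0,0,0]},
    {"jaw":1,"delta_pos":[0,0,0],"rotation":[0,0,0]},
    {"jaw":1,"delta_pos":[0,0,0],"rotation":[0,0,0]},
    {"jaw":1,"delta_pos":[0,0,0],"rotation":[0,0,0]},
    {"jaw":1,"delta_pos":[0,0,0],"rotation":[0,0,0]},
  ],
)

```text
time_s: 12.45
position: [607.0, 34.0, 22.3]
orientation: [-3.141, 0.0, 1.453]
contact_force: [0.1, -0.2, 0.6]
opening: 0.343
```

```bash
python3 - <<'E'
from h import *
s=st(); go(455,-130,110,1.65)
E
```

```text
t 12.45 pos [607.   34.   22.3] rpy [-3.141  0.     1.453] F [ 0.1 -0.2  0.6] open 0.343
dpos [-0.9039, -0.6584, -0.4384] rot [-0.0001, 0.0, -0.0627] rows>= 5.8
```

Call:
step_arm(
  moves=[
    {"jaw":1,"delta_pos":[0,0,-0.1],"rotation":[0,0,0]},
    {"jaw":1,"delta_pos":[0,0,-0.25],"rotation":[0,0,0]},
    {"jaw":1,"delta_pos":[-0.1,-0.07,-0.4],"rotation":[0,0,0]},
    {"jaw":1,"delta_pos":[-0.2,-0.15,-0.4],"rotation":[0,0,-0.02]},
    {"jaw":1,"delta_pos":[-0.35,-0.25,-0.4],"rotation":[0,0,-0.04]},
    {"jaw":1,"delta_pos":[-0.5,-0.36,-0.4],"rotation":[0,0,-0.06]},
    {"jaw":1,"delta_pos":[-0.65,-0.47,-0.4],"rotation":[0,0,-0.06]},
    {"jaw":1,"delta_pos":[-0.8,-0.58,-0.4],"rotation":[0,0,-0.06]},
    {"jaw":1,"delta_pos":[-0.9,-0.66,-0.4],"rotation":[0,0,-0.06]},
    {"jaw":1,"delta_pos":[-0.9,-0.66,-0.4],"rotation":[0,0,-0.06]},
  ],
)

```text
time_s: 13.28
position: [449.7, -133.5, 102.0]
orientation: [-3.137, 0.001, 1.633]
contact_force: [0.0, 0.3, -1.0]
opening: 0.338
```

```bash
python3 - <<'E'
from h import *
s=st(); F=fr(456,-276.5,.13); p=F([[0,67,0]])[0]; print(p); go(p[0],p[1],100,1.698); c=snap('wrist','w8.png')
E
```

```text
t 13.28 pos [ 449.7 -133.5  102. ] rpy [-3.137e+00  1.000e-03  1.633e+00] F [ 0.   0.3 -1. ] open 0.338
[ 447.31451244 -210.06535312    0.        ]
dpos [-0.3815, -0.0355, 0.0105] rot [-0.0013, 0.0001, -0.0207] rows>= 1.8
```

View pics/w8.png

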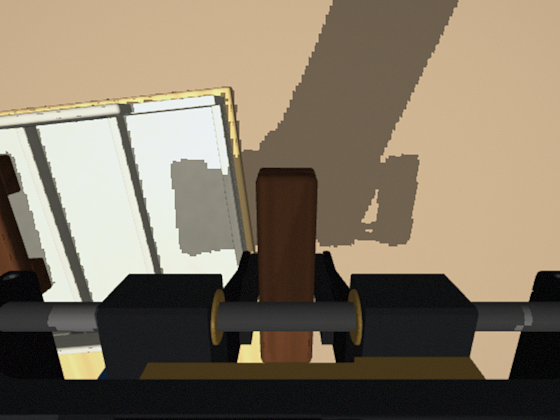

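The second pull is held level and the tray is in view. I'll move over its bay.

Call:
step_arm(
  moves=[
    {"jaw":1,"delta_pos":[-0.15,-0.02,0],"rotation":[0,0,-0.02]},
    {"jaw":1,"delta_pos":[-0.3,-0.03,0],"rotation":[0,0,-0.02]},
    {"jaw":1,"delta_pos":[-0.38,-0.035,0],"rotation":[0,0,-0.02]},
    {"jaw":1,"delta_pos":[-0.38,-0.035,0],"rotation":[0,0,-0.02]},
    {"jaw":1,"delta_pos":[-0.38,-0.035,0],"rotation":[0,0,-0.02]},
    {"jaw":1,"delta_pos":[-0.38,-0.035,0],"rotation":[0,0,-0.02]},
  ],
)

```text
time_s: 13.83
position: [453.7, -203.8, 102.0]
orientation: [-3.141, -0.001, 1.706]
contact_force: [0.1, -0.0, -0.5]
opening: 0.339
```

```bash
python3 - <<'E'
from h import *
s=st(); go(447.3,-210,41,1.70); c=snap('wrist','w9.png'); overlay(c,s,fr(456,-276.5,.13),'pics/ov9.png',False); s=st(); go(447.3,-210,41,1.70)
E
```

```text
t 13.83 pos [ 453.7 -203.8  102. ] rpy [-3.141e+00 -1.000e-03  1.706e+00] F [ 0.1 -0.  -0.5] open 0.339
dpos [-0.0265, -0.036, 0.305] rot [-0.0001, -0.0004, 0.002] rows>= 1.5
t 13.88 pos [ 453.7 -203.6  102. ] rpy [-3.141e+00 -1.000e-03  1.707e+00] F [ 0.3  0.7 -0. ] open 0.343
dpos [-0.0276, -0.0358, 0.3051] rot [-0.0001, -0.0004, 0.0022] rows>= 1.5
```

View pics/ov9.png

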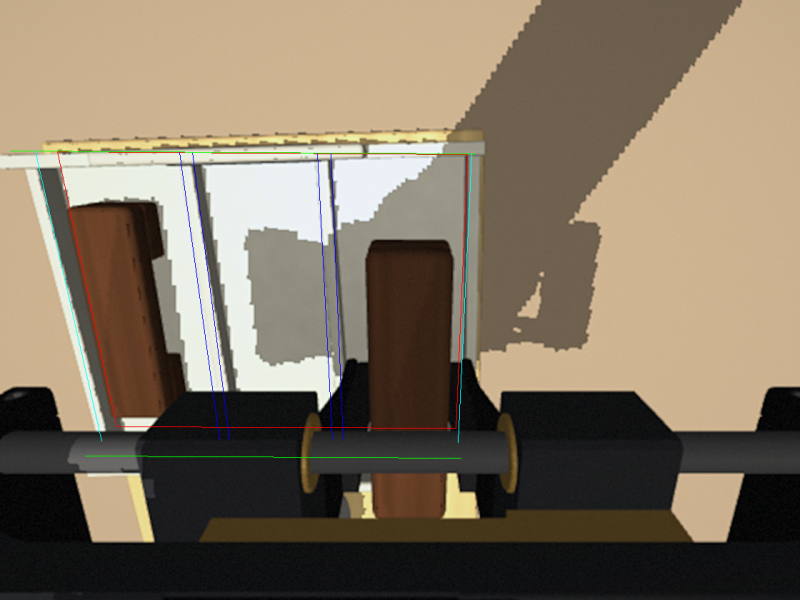

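Call:
step_arm(
  moves=[
    {"jaw":1,"delta_pos":[-0.03,-0.034,0.05],"rotation":[0,0,0]},
    {"jaw":1,"delta_pos":[-0.03,-0.034,0.15],"rotation":[0,0,0]},
    {"jaw":1,"delta_pos":[-0.03,-0.034,0.22],"rotation":[0,0,0]},
    {"jaw":1,"delta_pos":[-0.03,-0.034,0.27],"rotation":[0,0,0]},
    {"jaw":1,"delta_pos":[-0.03,-0.034,0.305],"rotation":[0,0,0]},
    {"jaw":1,"delta_pos":[-0.03,-0.034,0.305],"rotation":[0,0,0]},
    {"jaw":1,"delta_pos":[-0.03,-0.034,0.305],"rotation":[0,0,0]},
  ],
)

```text
time_s: 14.47
position: [447.3, -212.2, 41.0]
orientation: [-3.141, -0.0, 1.705]
contact_force: [0.4, -0.0, -0.4]
opening: 0.339
```

Call:
step_arm(
  moves=[
    {"jaw":0.05,"delta_pos":[0,0,0.001],"rotation":[0,0,0]},
    {"jaw":0.05,"delta_pos":[0,0,0.001],"rotation":[0,0,0]},
    {"jaw":0.05,"delta_pos":[0,0,0.001],"rotation":[0,0,0]},
    {"jaw":0.05,"delta_pos":[0,0,0.001],"rotation":[0,0,0]},
    {"jaw":0.05,"delta_pos":[0,0,0.001],"rotation":[0,0,0]},
    {"jaw":0.05,"delta_pos":[0,0,-0.03],"rotation":[0,0,0]},
    {"jaw":0,"delta_pos":[0,0,-0.1],"rotation":[0,0,0]},
    {"jaw":0,"delta_pos":[0,0,-0.25],"rotation":[0,0,0]},
    {"jaw":0,"delta_pos":[0,0,-0.4],"rotation":[0,0,0]},
    {"jaw":0,"delta_pos":[0,0,-0.6],"rotation":[0,0,0]},
    {"jaw":0,"delta_pos":[0,0,-0.6],"rotation":[0,0,0]},
    {"jaw":0,"delta_pos":[0,0,-0.6],"rotation":[0,0,0]},
  ],
)

```text
time_s: 15.47
position: [448.8, -212.9, 164.0]
orientation: [3.136, 0.002, 1.704]
contact_force: [0.1, -0.2, -0.1]
opening: 0.5
```

```bash
python3 - <<'E'
from h import *
s=st(); c=snap('wrist','w10.png'); Rm,t=wristpose(c,s); print(pulls(c,44,Rm,t))
F=fr(456,-276.5,.13); print(F([[140,0,180]]))
c=cams.capture('scene')
for n in ['scene','top']:
    cams.capture(n); print([(np.round(d['at'],0).tolist(),round(d['p'],2)) for d in finder.spot_point(n,'cap_top')])
go(447,-212,240,1.70)
E
```

```text
t 15.47 pos [ 448.8 -212.9  164. ] rpy [3.136e+00 2.000e-03 1.704e+00] F [ 0.1 -0.2 -0.1] open 0.5
[([463.9, -340.4], 0.13, 108, 37, [139.0, 200.0]), ([447.1, -212.8], 0.129, 109, 28, [287.0, 201.0])]
[[ 594.81866512 -258.35122003  180.        ]]
[([599.0, -253.0, 178.0], 0.42)]
[([602.0, -255.0, 182.0], 0.51), ([548.0, 270.0, 67.0], 0.51)]
dpos [-0.0001, 0.0018, -0.3997] rot [-0.0008, -0.0004, 0.0013] rows>= 1.9
```

View pics/w10.png

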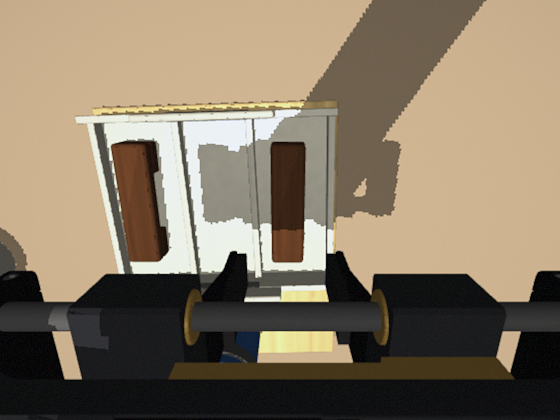

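Both pulls lie flat in the outer bays, at wrist pixels (139,200) and (287,201). Next is the cap at about (597,-257).

Call:
step_arm(
  moves=[
    {"jaw":1,"delta_pos":[0,0,-0.2],"rotation":[0,0,0]},
    {"jaw":1,"delta_pos":[0,0,-0.35],"rotation":[0,0,0]},
    {"jaw":1,"delta_pos":[0,0,-0.35],"rotation":[0,0,0]},
    {"jaw":1,"delta_pos":[0,0,-0.35],"rotation":[0,0,0]},
  ],
)

```text
time_s: 16.1
position: [448.0, -212.6, 232.1]
orientation: [3.139, 0.001, 1.704]
contact_force: [-0.2, 0.6, -0.3]
opening: 0.284
```

```bash
python3 - <<'E'
from h import *
s=st(); go(597,-257,230,1.70)
E
```

```text
t 16.1 pos [ 448.  -212.6  232.1] rpy [3.139e+00 1.000e-03 1.704e+00] F [-0.2  0.6 -0.3] open 0.284
dpos [-0.3191, 0.709, 0.0122] rot [0.0007, 0.0003, 0.0013] rows>= 3.7
```

Call:
step_arm(
  moves=[
    {"jaw":1,"delta_pos":[-0.08,0.18,0],"rotation":[0,0,0]},
    {"jaw":1,"delta_pos":[-0.16,0.36,0],"rotation":[0,0,0]},
    {"jaw":1,"delta_pos":[-0.24,0.54,0],"rotation":[0,0,0]},
    {"jaw":1,"delta_pos":[-0.32,0.71,0],"rotation":[0,0,0]},
    {"jaw":1,"delta_pos":[-0.32,0.71,0],"rotation":[0,0,0]},
    {"jaw":1,"delta_pos":[-0.32,0.71,0],"rotation":[0,0,0]},
    {"jaw":1,"delta_pos":[-0.32,0.71,0],"rotation":[0,0,0]},
    {"jaw":1,"delta_pos":[-0.32,0.71,0],"rotation":[0,0,0]},
  ],
)

```text
time_s: 16.77
position: [594.8, -256.7, 230.3]
orientation: [-3.139, -0.001, 1.703]
contact_force: [-0.1, -0.4, 0.6]
opening: 0.009
```

```bash
python3 - <<'E'
from h import *
s=st(); c=snap('scene','s11.png'); b=cv2.imread('pics/s11.png'); cv2.imwrite('pics/s11z.png',cv2.resize(b[80:220,170:330],None,fx=4,fy=4,interpolation=cv2.INTER_CUBIC))
c=snap('top','t11.png'); b=cv2.imread('pics/t11.png'); cv2.imwrite('pics/t11z.png',cv2.resize(b[140:270,270:420],None,fx=4,fy=4,interpolation=cv2.INTER_CUBIC))
go(597,-257,181.5,1.70)
E
```

```text
t 16.77 pos [ 594.8 -256.7  230.3] rpy [-3.139e+00 -1.000e-03  1.703e+00] F [-0.1 -0.4  0.6] open 0.009
dpos [-0.0027, 0.0086, 0.2494] rot [-0.0001, -0.0002, 0.0011] rows>= 1.2
```

View pics/s11z.png

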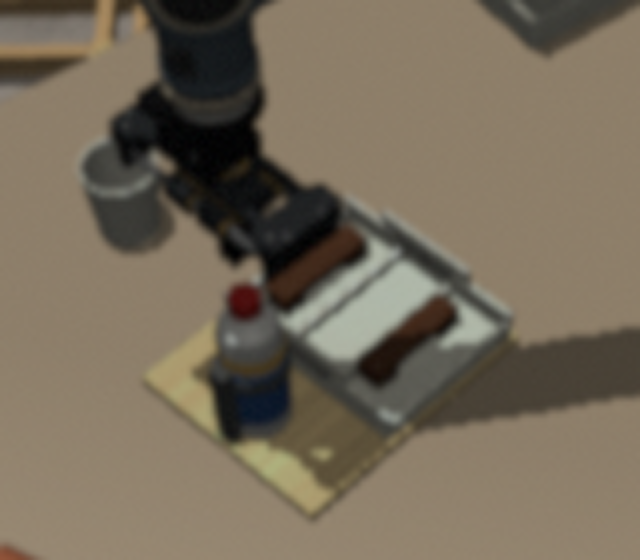

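View pics/t11z.png

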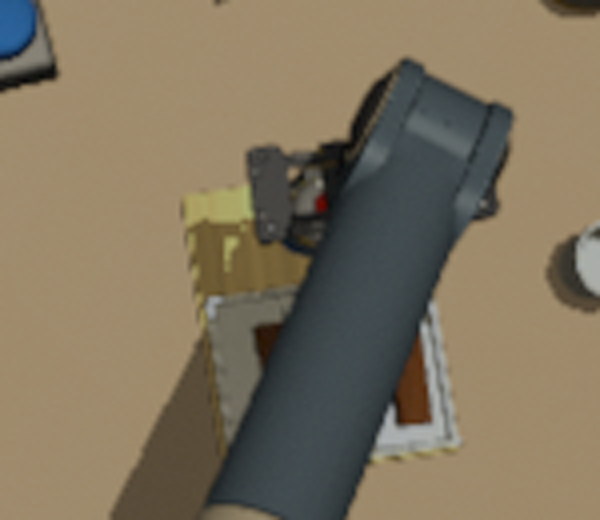

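Call:
step_arm(
  moves=[
    {"jaw":1,"delta_pos":[-0.003,0.01,0.1],"rotation":[0,0,0]},
    {"jaw":1,"delta_pos":[-0.003,0.01,0.18],"rotation":[0,0,0]},
    {"jaw":1,"delta_pos":[-0.003,0.01,0.21],"rotation":[0,0,0]},
    {"jaw":1,"delta_pos":[-0.003,0.01,0.22],"rotation":[0,0,0]},
    {"jaw":1,"delta_pos":[-0.003,0.01,0.235],"rotation":[0,0,0]},
    {"jaw":1,"delta_pos":[-0.003,0.01,0.245],"rotation":[0,0,0]},
    {"jaw":1,"delta_pos":[-0.003,0.01,0.248],"rotation":[0,0,0]},
    {"jaw":1,"delta_pos":[-0.003,0.01,0.248],"rotation":[0,0,0]},
  ],
)

```text
time_s: 17.53
position: [598.5, -257.2, 182.6]
orientation: [3.141, -0.0, 1.704]
contact_force: [-3.1, 1.0, 4.9]
opening: 0.008
```

Call:
step_arm(
  moves=[
    {"jaw":1,"delta_pos":[0,0,0.007],"rotation":[0,0,0]},
    {"jaw":1,"delta_pos":[0,0,0.009],"rotation":[0,0,0]},
    {"jaw":1,"delta_pos":[0,0,0.009],"rotation":[0,0,0]},
  ],
)

```text
time_s: 17.78
position: [598.7, -257.3, 180.8]
orientation: [3.141, 0.0, 1.704]
contact_force: [-2.8, 0.2, 6.4]
opening: 0.003
```

Call:
step_arm(
  moves=[
    {"jaw":1,"delta_pos":[0,0,-0.1],"rotation":[0,0,0]},
    {"jaw":1,"delta_pos":[0,0,-0.25],"rotation":[0,0,0]},
    {"jaw":0,"delta_pos":[0,0,-0.3],"rotation":[0,0,0]},
    {"jaw":0,"delta_pos":[0,0,-0.3],"rotation":[0,0,0]},
  ],
)

```text
time_s: 18.12
position: [600.7, -258.3, 243.3]
orientation: [3.135, 0.004, 1.704]
contact_force: [0.5, -0.9, -0.0]
opening: 0.082
```

```bash
python3 - <<'E'
from h import *
s=st(); cams.capture('scene'); print([(np.round(d['at'],0).tolist(),round(d['p'],2)) for d in finder.spot_point('scene','cap_top')])
go(447,-212.8,236,1.70); go(447,-212.8,100,1.70)
E
```

```text
t 18.12 pos [ 600.7 -258.3  243.3] rpy [3.135 0.004 1.704] F [ 0.5 -0.9 -0. ] open 0.082
[([598.0, -252.0, 177.0], 0.63)]
dpos [0.3203, -0.7215, 0.0167] rot [0.0001, -0.0, 0.0014] rows>= 3.8
dpos [0.3203, -0.7217, 0.6967] rot [0.0001, -0.0, 0.0014] rows>= 5.1
```

Call:
step_arm(
  moves=[
    {"jaw":0,"delta_pos":[0.08,-0.18,0],"rotation":[0,0,0]},
    {"jaw":0,"delta_pos":[0.16,-0.36,0],"rotation":[0,0,0]},
    {"jaw":0,"delta_pos":[0.24,-0.54,0],"rotation":[0,0,0]},
    {"jaw":0,"delta_pos":[0.315,-0.715,0],"rotation":[0,0,0]},
    {"jaw":0,"delta_pos":[0.315,-0.715,0.1],"rotation":[0,0,0]},
    {"jaw":0,"delta_pos":[0.315,-0.715,0.3],"rotation":[0,0,0]},
    {"jaw":0,"delta_pos":[0.315,-0.715,0.5],"rotation":[0,0,0]},
    {"jaw":0,"delta_pos":[0.315,-0.715,0.69],"rotation":[0,0,0]},
    {"jaw":0,"delta_pos":[0.315,-0.715,0.69],"rotation":[0,0,0]},
    {"jaw":0,"delta_pos":[0.315,-0.715,0.69],"rotation":[0,0,0]},
    {"jaw":0,"delta_pos":[0.315,-0.715,0.69],"rotation":[0,0,0]},
  ],
)

```text
time_s: 19.13
position: [449.1, -214.2, 102.7]
orientation: [3.141, 0.001, 1.704]
contact_force: [1.0, -1.0, 1.0]
opening: 0.499
```

```bash
python3 - <<'E'
from h import *
s=st(); c=snap('wrist','w12.png'); Rm,t=wristpose(c,s); print(pulls(c,44,Rm,t))
go(447,-212.8,41,1.70)
E
```

```text
t 19.13 pos [ 449.1 -214.2  102.7] rpy [3.141e+00 1.000e-03 1.704e+00] F [ 1. -1.  1.] open 0.499
[([447.4, -225.7], 0.164, 110, 29, [270.0, 222.0]), ([458.3, -339.9], 0.131, 100, 40, [100.0, 212.0])]
dpos [0.0104, -0.0138, 0.3128] rot [0.0009, 0.0005, 0.0013] rows>= 1.5
```

View pics/w12.png

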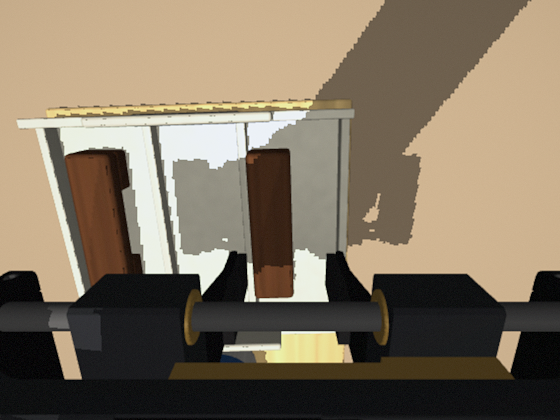

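The pull in the right bay has been knocked against the rib (now at (447.4,-225.7), yaw 0.164), but it still lies flat. I'll re-aim.

```bash
python3 - <<'E'
from h import *
s=st(); go(447.4,-226,41,1.735)
E
```

```text
t 19.18 pos [ 449.8 -214.4  103.6] rpy [3.139e+00 1.000e-03 1.704e+00] F [-0.1  0.5  1.1] open 0.5
dpos [-0.0553, -0.0206, 0.3129] rot [0.0009, 0.0005, -0.0098] rows>= 1.5
```

Call:
step_arm(
  moves=[
    {"jaw":-0.3,"delta_pos":[-0.055,-0.012,0.05],"rotation":[0,0,-0.01]},
    {"jaw":-0.3,"delta_pos":[-0.055,-0.012,0.1],"rotation":[0,0,-0.01]},
    {"jaw":-0.3,"delta_pos":[-0.055,-0.012,0.12],"rotation":[0,0,-0.01]},
    {"jaw":-0.3,"delta_pos":[-0.055,-0.012,0.12],"rotation":[0,0,-0.01]},
    {"jaw":-0.3,"delta_pos":[-0.055,-0.012,0.12],"rotation":[0,0,-0.01]},
  ],
)

```text
time_s: 19.6
position: [447.8, -224.6, 78.3]
orientation: [3.141, -0.0, 1.736]
contact_force: [-0.2, -0.2, -0.1]
opening: 0.643
```

```bash
python3 - <<'E'
from h import *
s=st();c=snap('wrist','w13.png'); Rm,t=wristpose(c,s); print(pulls(c,44,Rm,t)); s=st(); go(447.4,-226,40.7,1.735)
E
```

```text
t 19.6 pos [ 447.8 -224.6   78.3] rpy [ 3.141 -0.     1.736] F [-0.2 -0.2 -0.1] open 0.643
[([448.7, -341.2], 0.13, 82, 40, [94.0, 212.0]), ([439.6, -227.3], 0.163, 95, 29, [285.0, 229.0])]
t 19.65 pos [ 448.  -224.7   78.4] rpy [3.141 0.    1.736] F [ 0.3 -0.1  0. ] open 0.646
dpos [-0.0062, -0.004, 0.1885] rot [0.0003, 0.0, 0.0003] rows>= 0.9
```

View pics/w13.png

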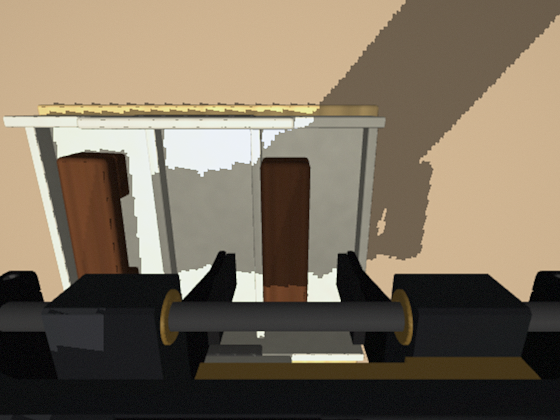

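Call:
step_arm(
  moves=[
    {"jaw":-0.3,"delta_pos":[-0.009,0,0.1],"rotation":[0,0,0]},
    {"jaw":-0.3,"delta_pos":[-0.009,0,0.17],"rotation":[0,0,0]},
    {"jaw":-0.3,"delta_pos":[-0.009,0,0.187],"rotation":[0,0,0]},
    {"jaw":-0.3,"delta_pos":[-0.009,0,0.187],"rotation":[0,0,0]},
    {"jaw":1,"delta_pos":[-0.009,0,0.187],"rotation":[0,0,0]},
    {"jaw":1,"delta_pos":[-0.009,0,0.187],"rotation":[0,0,0]},
    {"jaw":1,"delta_pos":[-0.009,0,0.187],"rotation":[0,0,0]},
    {"jaw":1,"delta_pos":[-0.009,0,0.187],"rotation":[0,0,0]},
    {"jaw":1,"delta_pos":[-0.009,0,0.187],"rotation":[0,0,0]},
    {"jaw":1,"delta_pos":[-0.009,0,0.187],"rotation":[0,0,0]},
    {"jaw":1,"delta_pos":[-0.009,0,0.187],"rotation":[0,0,0]},
    {"jaw":1,"delta_pos":[-0.009,0,0.187],"rotation":[0,0,0]},
  ],
)

```text
time_s: 20.65
position: [448.0, -225.7, 40.9]
orientation: [3.141, -0.002, 1.736]
contact_force: [-1.6, 3.3, 6.7]
opening: 0.339
```

```bash
python3 - <<'E'
from h import *
s=st(); go(440,-40,110,1.54)
E
```

```text
t 20.65 pos [ 448.  -225.7   40.9] rpy [ 3.141e+00 -2.000e-03  1.736e+00] F [-1.6  3.3  6.7] open 0.339
dpos [0.9231, 0.1134, -0.344] rot [0.0, -0.0005, 0.0624] rows>= 4.8
```

Call:
step_arm(
  moves=[
    {"jaw":1,"delta_pos":[0,0,-0.1],"rotation":[0,0,0]},
    {"jaw":1,"delta_pos":[0,0,-0.25],"rotation":[0,0,0]},
    {"jaw":1,"delta_pos":[0.1,0.02,-0.35],"rotation":[0,0,0]},
    {"jaw":1,"delta_pos":[0.25,0.04,-0.35],"rotation":[0,0,0.02]},
    {"jaw":1,"delta_pos":[0.4,0.06,-0.35],"rotation":[0,0,0.04]},
    {"jaw":1,"delta_pos":[0.55,0.08,-0.35],"rotation":[0,0,0.062]},
    {"jaw":1,"delta_pos":[0.7,0.1,-0.35],"rotation":[0,0,0.062]},
    {"jaw":1,"delta_pos":[0.85,0.11,-0.35],"rotation":[0,0,0.062]},
    {"jaw":1,"delta_pos":[0.92,0.113,-0.35],"rotation":[0,0,0.062]},
    {"jaw":1,"delta_pos":[0.92,0.113,-0.35],"rotation":[0,0,0.062]},
  ],
)

```text
time_s: 21.48
position: [439.5, -38.1, 110.3]
orientation: [-3.141, -0.001, 1.547]
contact_force: [-0.2, 0.4, -0.5]
opening: 0.338
```

```bash
python3 - <<'E'
from h import *
s=st(); c=snap('wrist','w14.png'); F=fr(455.5,275,-.04); print(F([[0,67,0],[0,-67,0]])); go(455,150,110,1.53)
E
```

```text
t 21.48 pos [439.5 -38.1 110.3] rpy [-3.141e+00 -1.000e-03  1.547e+00] F [-0.2  0.4 -0.5] open 0.338
[[458.17928539 341.94640715   0.        ]
 [452.82071461 208.05359285   0.        ]]
dpos [0.9529, 0.0511, 0.0022] rot [0.0, -0.0, 0.0047] rows>= 4.6
```

View pics/w14.png

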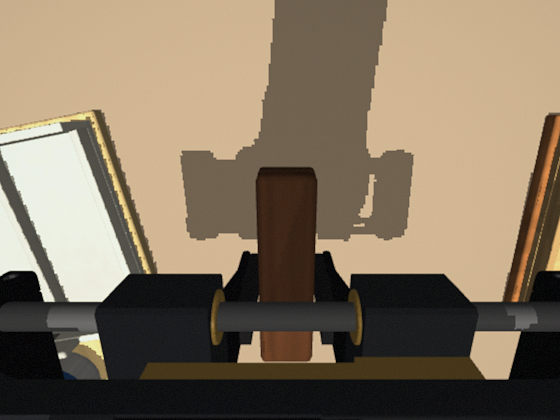

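Call:
step_arm(
  moves=[
    {"jaw":1,"delta_pos":[0.15,0.01,0],"rotation":[0,0,0.005]},
    {"jaw":1,"delta_pos":[0.3,0.02,0],"rotation":[0,0,0.005]},
    {"jaw":1,"delta_pos":[0.45,0.03,0],"rotation":[0,0,0.005]},
    {"jaw":1,"delta_pos":[0.6,0.03,0],"rotation":[0,0,0.005]},
    {"jaw":1,"delta_pos":[0.75,0.04,0],"rotation":[0,0,0.005]},
    {"jaw":1,"delta_pos":[0.9,0.05,0],"rotation":[0,0,0.005]},
    {"jaw":1,"delta_pos":[1,0.05,0],"rotation":[0,0,0.005]},
    {"jaw":1,"delta_pos":[1,0.05,0],"rotation":[0,0,0.005]},
  ],
)

```text
time_s: 22.2
position: [457.0, 161.8, 110.6]
orientation: [3.14, -0.002, 1.53]
contact_force: [0.9, 0.8, -0.4]
opening: 0.34
```

```bash
python3 - <<'E'
from h import *
s=st(); go(458,340,110,1.531)
E
```

```text
t 22.2 pos [457.  161.8 110.6] rpy [ 3.14e+00 -2.00e-03  1.53e+00] F [ 0.9  0.8 -0.4] open 0.34
dpos [0.8906, -0.0314, 0.0047] rot [0.0006, -0.0006, -0.0003] rows>= 4.3
```

Call:
step_arm(
  moves=[
    {"jaw":1,"delta_pos":[0.15,-0.01,0],"rotation":[0,0,0]},
    {"jaw":1,"delta_pos":[0.3,-0.01,0],"rotation":[0,0,0]},
    {"jaw":1,"delta_pos":[0.45,-0.02,0],"rotation":[0,0,0]},
    {"jaw":1,"delta_pos":[0.6,-0.03,0],"rotation":[0,0,0]},
    {"jaw":1,"delta_pos":[0.75,-0.03,0],"rotation":[0,0,0]},
    {"jaw":1,"delta_pos":[0.89,-0.03,0],"rotation":[0,0,0]},
    {"jaw":1,"delta_pos":[0.89,-0.03,0],"rotation":[0,0,0]},
    {"jaw":1,"delta_pos":[0.89,-0.03,0],"rotation":[0,0,0]},
    {"jaw":1,"delta_pos":[0.89,-0.03,0],"rotation":[0,0,0]},
  ],
)

```text
time_s: 22.95
position: [459.0, 333.6, 110.1]
orientation: [-3.142, 0.002, 1.523]
contact_force: [-0.4, -0.5, -0.7]
opening: 0.341
```

```bash
python3 - <<'E'
from h import *
s=st(); c=snap('wrist','w15.png'); overlay(c,s,fr(455.5,275,-.04),'pics/ov15.png'); s=st(); go(458,342,42,1.531)
E
```

```text
t 22.95 pos [459.  333.6 110.1] rpy [-3.142e+00  2.000e-03  1.523e+00] F [-0.4 -0.5 -0.7] open 0.341
t 23.0 pos [458.9 333.3 110.2] rpy [-3.142e+00  2.000e-03  1.522e+00] F [ 0.2 -0.1 -1.2] open 0.337
dpos [0.0436, -0.0067, 0.341] rot [-0.0, 0.0006, -0.0029] rows>= 1.6
```

View pics/ov15.png

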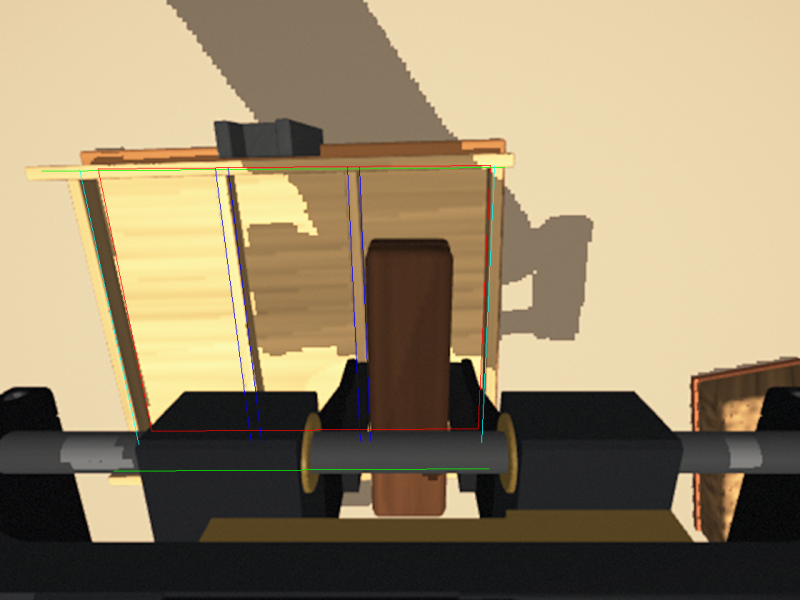

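Call:
step_arm(
  moves=[
    {"jaw":1,"delta_pos":[0.04,-0.006,0.05],"rotation":[0,0,0]},
    {"jaw":1,"delta_pos":[0.04,-0.006,0.15],"rotation":[0,0,0]},
    {"jaw":1,"delta_pos":[0.04,-0.006,0.23],"rotation":[0,0,0]},
    {"jaw":1,"delta_pos":[0.04,-0.006,0.3],"rotation":[0,0,0]},
    {"jaw":1,"delta_pos":[0.04,-0.006,0.343],"rotation":[0,0,0]},
    {"jaw":1,"delta_pos":[0.04,-0.006,0.343],"rotation":[0,0,0]},
    {"jaw":1,"delta_pos":[0.04,-0.006,0.343],"rotation":[0,0,0]},
  ],
)

```text
time_s: 23.58
position: [457.4, 343.6, 41.4]
orientation: [-3.141, 0.0, 1.524]
contact_force: [-0.5, -0.0, -1.0]
opening: 0.343
```

Call:
step_arm(
  moves=[
    {"jaw":0.05,"delta_pos":[0,0,0.001],"rotation":[0,0,0]},
    {"jaw":0.05,"delta_pos":[0,0,0.001],"rotation":[0,0,0]},
    {"jaw":0.05,"delta_pos":[0,0,0.001],"rotation":[0,0,0]},
    {"jaw":0.05,"delta_pos":[0,0,0.001],"rotation":[0,0,0]},
    {"jaw":0.05,"delta_pos":[0,0,0.001],"rotation":[0,0,0]},
    {"jaw":0.05,"delta_pos":[0,0,-0.03],"rotation":[0,0,0]},
    {"jaw":0,"delta_pos":[0,0,-0.1],"rotation":[0,0,0]},
    {"jaw":0,"delta_pos":[0,0,-0.25],"rotation":[0,0,0]},
    {"jaw":0,"delta_pos":[0,0,-0.45],"rotation":[0,0,0]},
    {"jaw":0,"delta_pos":[0,0,-0.45],"rotation":[0,0,0]},
    {"jaw":0,"delta_pos":[0,0,-0.45],"rotation":[0,0,0]},
  ],
)

```text
time_s: 24.5
position: [458.7, 345.4, 135.0]
orientation: [3.137, -0.004, 1.525]
contact_force: [-0.2, -0.4, -0.8]
opening: 0.5
```

```bash
python3 - <<'E'
from h import *
s=st(); c=snap('wrist','w16.png'); Rm,t=wristpose(c,s); print(pulls(c,44,Rm,t)); go(440,150,135,1.6)
E
```

```text
t 24.5 pos [458.7 345.4 135. ] rpy [ 3.137 -0.004  1.525] F [-0.2 -0.4 -0.8] open 0.5
[([456.6, 343.6], -0.046, 109, 29, [284.0, 197.0])]
dpos [-0.9755, -0.0428, -0.0114] rot [0.0005, -0.0005, -0.0238] rows>= 4.7
```

View pics/w16.png

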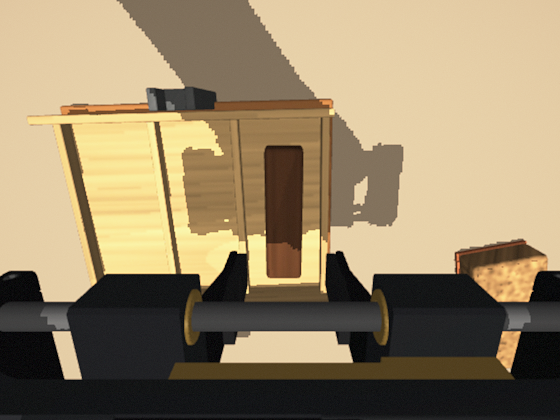

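The pull lies flat in the crate's right bay, at pixel (284,210). I'll go back for the other one.

Call:
step_arm(
  moves=[
    {"jaw":0,"delta_pos":[-0.2,-0.02,0],"rotation":[0,0,-0.02]},
    {"jaw":0,"delta_pos":[-0.4,-0.03,0],"rotation":[0,0,-0.02]},
    {"jaw":0,"delta_pos":[-0.6,-0.04,0],"rotation":[0,0,-0.02]},
    {"jaw":0,"delta_pos":[-0.8,-0.05,0],"rotation":[0,0,-0.02]},
    {"jaw":0,"delta_pos":[-1,-0.06,0],"rotation":[0,0,-0.02]},
    {"jaw":0,"delta_pos":[-1,-0.06,0],"rotation":[0,0,-0.02]},
  ],
)

```text
time_s: 25.05
position: [433.4, 136.2, 130.3]
orientation: [-3.136, 0.005, 1.577]
contact_force: [-0.1, -1.3, -0.3]
opening: 0.495
```

Call:
step_arm(
  moves=[
    {"jaw":0,"delta_pos":[-0.2,0,0],"rotation":[0,0,-0.02]},
    {"jaw":0,"delta_pos":[-0.4,0,0],"rotation":[0,0,-0.02]},
    {"jaw":0,"delta_pos":[-0.6,0,0],"rotation":[0,0,-0.02]},
    {"jaw":0,"delta_pos":[-0.8,0,0],"rotation":[0,0,-0.02]},
    {"jaw":0,"delta_pos":[-1,0,0],"rotation":[0,0,-0.02]},
    {"jaw":0,"delta_pos":[-1,0,0],"rotation":[0,0,-0.02]},
  ],
)

```text
time_s: 25.55
position: [438.1, -62.7, 131.2]
orientation: [-3.14, 0.003, 1.639]
contact_force: [0.4, -0.1, 0.1]
opening: 0.498
```

```bash
python3 - <<'E'
from h import *
s=st(); go(450,-200,135,1.7)
E
```

```text
t 25.55 pos [438.1 -62.7 131.2] rpy [-3.140e+00  3.000e-03  1.639e+00] F [ 0.4 -0.1  0.1] open 0.498
dpos [-0.689, 0.0126, -0.0167] rot [-0.0007, 0.001, -0.0195] rows>= 3.3
```

Call:
step_arm(
  moves=[
    {"jaw":0,"delta_pos":[-0.2,0.01,0],"rotation":[0,0,-0.02]},
    {"jaw":0,"delta_pos":[-0.4,0.02,0],"rotation":[0,0,-0.02]},
    {"jaw":0,"delta_pos":[-0.6,0.02,0],"rotation":[0,0,-0.02]},
    {"jaw":0,"delta_pos":[-0.8,0.03,0],"rotation":[0,0,-0.02]},
    {"jaw":0,"delta_pos":[-1,0.04,0],"rotation":[0,0,-0.02]},
    {"jaw":0,"delta_pos":[-1,0.04,0],"rotation":[0,0,-0.02]},
  ],
)

```text
time_s: 26.05
position: [462.7, -262.3, 131.5]
orientation: [-3.141, 0.006, 1.703]
contact_force: [0.1, -1.1, -0.2]
opening: 0.501
```

```bash
python3 - <<'E'
from h import *
s=st();c=snap('wrist','w17.png'); Rm,t=wristpose(c,s); print(pulls(c,44,Rm,t)); s=st(); go(464,-345,100,1.7)
E
```

```text
t 26.05 pos [ 462.7 -262.3  131.5] rpy [-3.141  0.006  1.703] F [ 0.1 -1.1 -0.2] open 0.501
[([464.2, -342.2], 0.13, 109, 34, [185.0, 207.0])]
t 26.1 pos [ 462.5 -257.9  130.9] rpy [-3.139e+00  2.000e-03  1.706e+00] F [-0.6  1.  -1.2] open 0.498
dpos [-0.4324, -0.0508, 0.1554] rot [-0.0007, 0.0005, 0.0019] rows>= 2.2
```

Call:
step_arm(
  moves=[
    {"jaw":-0.3,"delta_pos":[-0.2,-0.03,0],"rotation":[0,0,0]},
    {"jaw":-0.3,"delta_pos":[-0.38,-0.05,0.05],"rotation":[0,0,0]},
    {"jaw":-0.3,"delta_pos":[-0.43,-0.05,0.15],"rotation":[0,0,0]},
    {"jaw":-0.3,"delta_pos":[-0.43,-0.05,0.2],"rotation":[0,0,0]},
    {"jaw":-0.3,"delta_pos":[-0.43,-0.05,0.2],"rotation":[0,0,0]},
    {"jaw":-0.3,"delta_pos":[-0.43,-0.05,0.2],"rotation":[0,0,0]},
    {"jaw":-0.3,"delta_pos":[-0.43,-0.05,0.2],"rotation":[0,0,0]},
  ],
)

```text
time_s: 26.68
position: [466.5, -338.1, 92.0]
orientation: [3.142, -0.001, 1.716]
contact_force: [0.8, 0.5, 0.5]
opening: 0.652
```

```bash
python3 - <<'E'
from h import *
s=st();c=snap('wrist','w18.png'); Rm,t=wristpose(c,s); print(pulls(c,44,Rm,t)); s=st(); go(464.3,-345,40.7,1.7)
E
```

```text
t 26.68 pos [ 466.5 -338.1   92. ] rpy [ 3.142e+00 -1.000e-03  1.716e+00] F [0.8 0.5 0.5] open 0.652
[([462.4, -345.9], 0.135, 107, 29, [276.0, 225.0])]
t 26.73 pos [ 466.7 -338.6   92.4] rpy [ 3.141e+00 -1.000e-03  1.716e+00] F [ 0.3 -0.1  0.2] open 0.652
dpos [-0.0302, -0.0168, 0.2587] rot [0.0003, -0.0002, 0.0052] rows>= 1.3
```

View pics/w18.png

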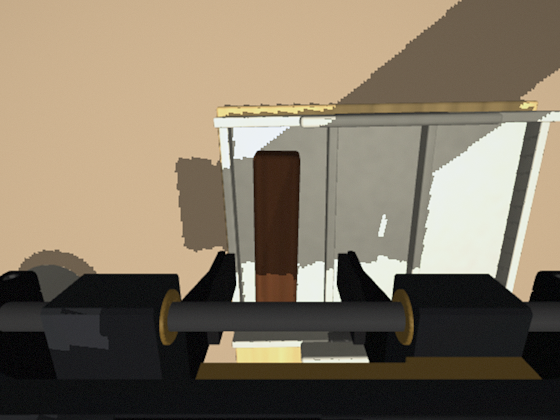

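Call:
step_arm(
  moves=[
    {"jaw":-0.3,"delta_pos":[-0.034,-0.017,0.08],"rotation":[0,0,0.004]},
    {"jaw":-0.3,"delta_pos":[-0.034,-0.017,0.18],"rotation":[0,0,0.004]},
    {"jaw":-0.3,"delta_pos":[-0.034,-0.017,0.24],"rotation":[0,0,0.004]},
    {"jaw":-0.3,"delta_pos":[-0.034,-0.017,0.258],"rotation":[0,0,0.004]},
    {"jaw":-0.3,"delta_pos":[-0.034,-0.017,0.258],"rotation":[0,0,0.004]},
    {"jaw":1,"delta_pos":[-0.034,-0.017,0.258],"rotation":[0,0,0.004]},
    {"jaw":1,"delta_pos":[-0.034,-0.017,0.258],"rotation":[0,0,0.004]},
    {"jaw":1,"delta_pos":[-0.034,-0.017,0.258],"rotation":[0,0,0.004]},
    {"jaw":1,"delta_pos":[-0.034,-0.017,0.258],"rotation":[0,0,0.004]},
    {"jaw":1,"delta_pos":[-0.034,-0.017,0.258],"rotation":[0,0,0.004]},
    {"jaw":1,"delta_pos":[-0.034,-0.017,0.258],"rotation":[0,0,0.004]},
    {"jaw":1,"delta_pos":[-0.034,-0.017,0.258],"rotation":[0,0,0.004]},
  ],
)

```text
time_s: 27.73
position: [463.6, -347.3, 40.4]
orientation: [3.142, -0.0, 1.701]
contact_force: [-0.2, 0.3, 1.6]
opening: 0.346
```

Call:
step_arm(
  moves=[
    {"jaw":1,"delta_pos":[0,0,0],"rotation":[0,0,0]},
    {"jaw":1,"delta_pos":[0,0,0],"rotation":[0,0,0]},
    {"jaw":1,"delta_pos":[0,0,0],"rotation":[0,0,0]},
  ],
)

```text
time_s: 27.98
position: [463.5, -347.3, 40.4]
orientation: [3.142, -0.0, 1.701]
contact_force: [-0.0, 1.0, 2.8]
opening: 0.342
```

```bash
python3 - <<'E'
from h import *
s=st(); go(440,-155,110,1.65)
E
```

```text
t 27.98 pos [ 463.5 -347.3   40.4] rpy [ 3.142 -0.     1.701] F [-0.   1.   2.8] open 0.342
dpos [0.9687, 0.0084, -0.3477] rot [0.0, -0.0001, 0.0163] rows>= 4.9
```

Call:
step_arm(
  moves=[
    {"jaw":1,"delta_pos":[0,0,-0.1],"rotation":[0,0,0]},
    {"jaw":1,"delta_pos":[0,0,-0.25],"rotation":[0,0,0]},
    {"jaw":1,"delta_pos":[0.1,0,-0.35],"rotation":[0,0,0]},
    {"jaw":1,"delta_pos":[0.25,0,-0.35],"rotation":[0,0,0.016]},
    {"jaw":1,"delta_pos":[0.4,0,-0.35],"rotation":[0,0,0.016]},
    {"jaw":1,"delta_pos":[0.55,0,-0.35],"rotation":[0,0,0.016]},
    {"jaw":1,"delta_pos":[0.7,0,-0.35],"rotation":[0,0,0.016]},
    {"jaw":1,"delta_pos":[0.85,0,-0.35],"rotation":[0,0,0.016]},
    {"jaw":1,"delta_pos":[1,0,-0.35],"rotation":[0,0,0.016]},
    {"jaw":1,"delta_pos":[1,0,-0.35],"rotation":[0,0,0.016]},
  ],
)

```text
time_s: 28.82
position: [436.2, -143.3, 109.6]
orientation: [-3.139, -0.004, 1.658]
contact_force: [0.5, -0.1, -1.1]
opening: 0.342
```

```bash
python3 - <<'E'
from h import *
s=st(); go(440,30,110,1.54)
E
```

```text
t 28.82 pos [ 436.2 -143.3  109.6] rpy [-3.139 -0.004  1.658] F [ 0.5 -0.1 -1.1] open 0.342
dpos [0.8614, 0.095, 0.0012] rot [-0.0008, -0.0012, 0.0377] rows>= 4.2
```

Call:
step_arm(
  moves=[
    {"jaw":1,"delta_pos":[0.15,0.02,0],"rotation":[0,0,0.02]},
    {"jaw":1,"delta_pos":[0.3,0.04,0],"rotation":[0,0,0.04]},
    {"jaw":1,"delta_pos":[0.45,0.06,0],"rotation":[0,0,0.04]},
    {"jaw":1,"delta_pos":[0.6,0.08,0],"rotation":[0,0,0.04]},
    {"jaw":1,"delta_pos":[0.75,0.09,0],"rotation":[0,0,0.04]},
    {"jaw":1,"delta_pos":[0.9,0.1,0],"rotation":[0,0,0.04]},
    {"jaw":1,"delta_pos":[0.9,0.1,0],"rotation":[0,0,0.04]},
    {"jaw":1,"delta_pos":[0.9,0.1,0],"rotation":[0,0,0.04]},
  ],
)

```text
time_s: 29.48
position: [443.2, 33.0, 110.2]
orientation: [3.141, 0.0, 1.529]
contact_force: [0.6, -0.6, -0.6]
opening: 0.341
```

```bash
python3 - <<'E'
from h import *
s=st(); c=snap('wrist','w19.png'); s=st(); go(452.8,208,110,1.53)
E
```

```text
t 29.48 pos [443.2  33.  110.2] rpy [3.141 0.    1.529] F [ 0.6 -0.6 -0.6] open 0.341
t 29.53 pos [443.1  31.6 110.2] rpy [3.142e+00 1.000e-03 1.526e+00] F [-0.3  0.6 -0.9] open 0.341
dpos [0.8835, 0.0091, 0.0005] rot [0.0, 0.0002, -0.0013] rows>= 4.2
```

View pics/w19.png

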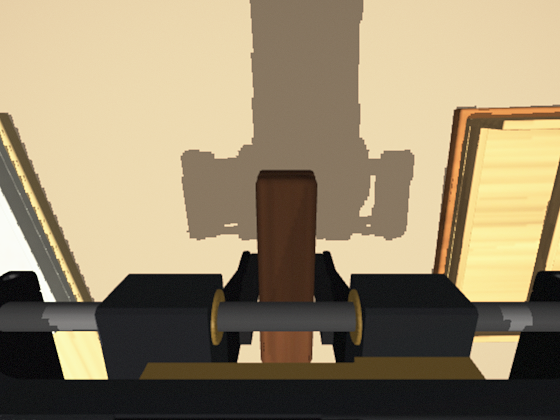

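Call:
step_arm(
  moves=[
    {"jaw":1,"delta_pos":[0.15,0,0],"rotation":[0,0,-0.001]},
    {"jaw":1,"delta_pos":[0.3,0,0],"rotation":[0,0,-0.001]},
    {"jaw":1,"delta_pos":[0.45,0,0],"rotation":[0,0,-0.001]},
    {"jaw":1,"delta_pos":[0.6,0,0],"rotation":[0,0,-0.001]},
    {"jaw":1,"delta_pos":[0.75,0.01,0],"rotation":[0,0,-0.001]},
    {"jaw":1,"delta_pos":[0.885,0.01,0],"rotation":[0,0,-0.001]},
    {"jaw":1,"delta_pos":[0.885,0.01,0],"rotation":[0,0,-0.001]},
    {"jaw":1,"delta_pos":[0.885,0.01,0],"rotation":[0,0,-0.001]},
    {"jaw":1,"delta_pos":[0.885,0.01,0],"rotation":[0,0,-0.001]},
  ],
)

```text
time_s: 30.28
position: [453.4, 206.3, 110.0]
orientation: [-3.141, 0.001, 1.526]
contact_force: [-0.4, 0.6, -1.1]
opening: 0.338
```

```bash
python3 - <<'E'
from h import *
s=st(); c=snap('wrist','w20.png'); overlay(c,s,fr(455.5,275,-.04),'pics/ov20.png'); s=st(); go(452.8,208,41.2,1.531)
E
```

```text
t 30.28 pos [453.4 206.3 110. ] rpy [-3.141e+00  1.000e-03  1.526e+00] F [-0.4  0.6 -1.1] open 0.338
t 30.33 pos [453.4 206.1 110.1] rpy [-3.141e+00  1.000e-03  1.525e+00] F [-0.2 -0.6 -1.5] open 0.34
dpos [0.01, -0.0032, 0.3445] rot [-0.0001, 0.0004, -0.002] rows>= 1.7
```

View pics/ov20.png

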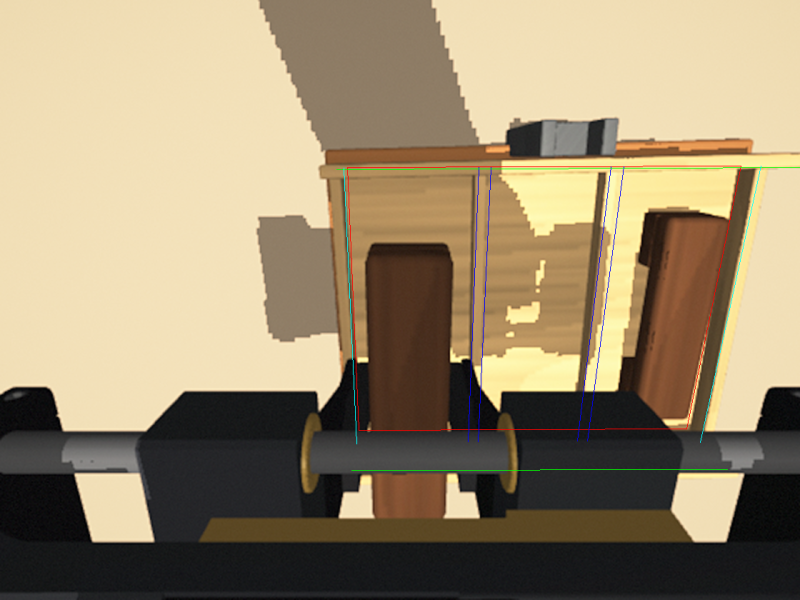

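Well aligned; the other pull is flat in its bay. Lowering.

Call:
step_arm(
  moves=[
    {"jaw":1,"delta_pos":[0.008,-0.003,0.05],"rotation":[0,0,0]},
    {"jaw":1,"delta_pos":[0.008,-0.003,0.15],"rotation":[0,0,0]},
    {"jaw":1,"delta_pos":[0.008,-0.003,0.23],"rotation":[0,0,0]},
    {"jaw":1,"delta_pos":[0.008,-0.003,0.3],"rotation":[0,0,0]},
    {"jaw":1,"delta_pos":[0.008,-0.003,0.344],"rotation":[0,0,0]},
    {"jaw":1,"delta_pos":[0.008,-0.003,0.344],"rotation":[0,0,0]},
    {"jaw":1,"delta_pos":[0.008,-0.003,0.344],"rotation":[0,0,0]},
  ],
)

```text
time_s: 30.92
position: [452.5, 209.2, 41.0]
orientation: [-3.141, 0.001, 1.527]
contact_force: [0.1, -0.0, -0.4]
opening: 0.343
```

Call:
step_arm(
  moves=[
    {"jaw":0.05,"delta_pos":[0,0,0.001],"rotation":[0,0,0]},
    {"jaw":0.05,"delta_pos":[0,0,0.001],"rotation":[0,0,0]},
    {"jaw":0.05,"delta_pos":[0,0,0.001],"rotation":[0,0,0]},
    {"jaw":0.05,"delta_pos":[0,0,0.001],"rotation":[0,0,0]},
    {"jaw":0.05,"delta_pos":[0,0,0.001],"rotation":[0,0,0]},
    {"jaw":0.05,"delta_pos":[0,0,-0.03],"rotation":[0,0,0]},
    {"jaw":0,"delta_pos":[0,0,-0.1],"rotation":[0,0,0]},
    {"jaw":0,"delta_pos":[0,0,-0.25],"rotation":[0,0,0]},
    {"jaw":0,"delta_pos":[0,0,-0.45],"rotation":[0,0,0]},
    {"jaw":0,"delta_pos":[0,0,-0.65],"rotation":[0,0,0]},
    {"jaw":0,"delta_pos":[0,0,-0.65],"rotation":[0,0,0]},
  ],
)

```text
time_s: 31.83
position: [456.9, 212.2, 179.3]
orientation: [3.13, -0.008, 1.528]
contact_force: [0.8, -0.1, 0.6]
opening: 0.498
```

```bash
python3 - <<'E'
from h import *
s=st(); c=snap('wrist','w21.png'); Rm,t=wristpose(c,s); print(pulls(c,44,Rm,t)); s=st()
for n in ['scene','top']:
    cams.capture(n)
    for k in ['latch_knob','latch_hinge']: print(n,k,[(np.round(d['at'],0).tolist(),round(d['p'],2)) for d in finder.spot_point(n,k)])
    print([(np.round(d['at'],0).tolist(),round(d['p'],2)) for d in finder.spot_in(n,'latch_knob')])
E
```

```text
t 31.83 pos [456.9 212.2 179.3] rpy [ 3.13  -0.008  1.528] F [ 0.8 -0.1  0.6] open 0.498
[([456.5, 338.4], -0.045, 108, 37, [414.0, 182.0]), ([453.6, 209.2], -0.043, 108, 28, [282.0, 181.0])]
t 31.88 pos [455.2 211.6 176.2] rpy [ 3.134 -0.006  1.528] F [-0.2 -0.1 -0.2] open 0.502
scene latch_knob [([612.0, 270.0, 248.0], 0.77)]
scene latch_hinge [([550.0, 275.0, 65.0], 0.84)]
[([604.0, 280.0, 251.0], 0.51)]
top latch_knob []
top latch_hinge []
[([505.0, -255.0, 18.0], 0.57)]
```

View pics/w21.png

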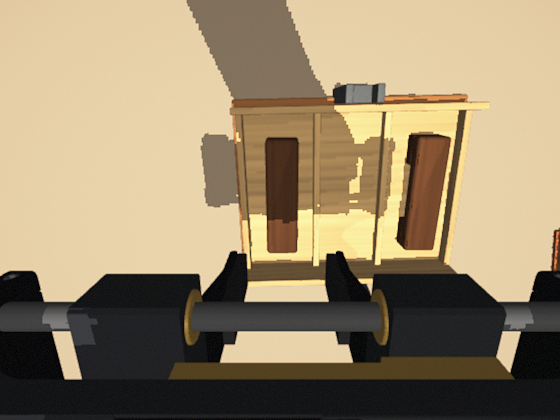

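Both pulls lie flat in separate outer bays of the crate, at wrist pixels (282,195) and (425,190). Next is the latch: I'll go around it and push from behind.

```bash
python3 - <<'E'
from h import *
s=st(); go(480,90,232,1.53)
E
```

```text
t 32.28 pos [451.9 209.9 170.4] rpy [-3.140e+00  1.000e-03  1.528e+00] F [0.4 0.8 0.6] open 0.499
dpos [-0.5933, 0.1651, -0.3074] rot [-0.0006, 0.0004, -0.0006] rows>= 3.3
```

Call:
step_arm(
  moves=[
    {"jaw":1,"delta_pos":[-0.15,0,-0.15],"rotation":[0,0,0]},
    {"jaw":1,"delta_pos":[-0.3,0.05,-0.3],"rotation":[0,0,0]},
    {"jaw":1,"delta_pos":[-0.45,0.1,-0.3],"rotation":[0,0,0]},
    {"jaw":1,"delta_pos":[-0.59,0.16,-0.3],"rotation":[0,0,0]},
    {"jaw":1,"delta_pos":[-0.59,0.16,-0.3],"rotation":[0,0,0]},
    {"jaw":1,"delta_pos":[-0.59,0.16,-0.3],"rotation":[0,0,0]},
  ],
)

```text
time_s: 32.78
position: [479.7, 89.2, 231.1]
orientation: [-3.141, 0.0, 1.524]
contact_force: [-0.6, 0.2, -0.0]
opening: 0.135
```

```bash
python3 - <<'E'
from h import *
s=st(); go(670,92,230,1.53)
E
```

```text
t 32.78 pos [479.7  89.2 231.1] rpy [-3.141  0.     1.524] F [-0.6  0.2 -0. ] open 0.135
dpos [0.0584, 0.95, 0.005] rot [-0.0002, 0.0001, -0.0019] rows>= 4.6
```

Call:
step_arm(
  moves=[
    {"jaw":1,"delta_pos":[0.01,0.2,0],"rotation":[0,0,0]},
    {"jaw":1,"delta_pos":[0.02,0.4,0],"rotation":[0,0,0]},
    {"jaw":1,"delta_pos":[0.03,0.6,0],"rotation":[0,0,0]},
    {"jaw":1,"delta_pos":[0.05,0.8,0],"rotation":[0,0,0]},
    {"jaw":1,"delta_pos":[0.06,0.96,0],"rotation":[0,0,0]},
    {"jaw":1,"delta_pos":[0.06,0.96,0],"rotation":[0,0,0]},
    {"jaw":1,"delta_pos":[0.06,0.96,0],"rotation":[0,0,0]},
  ],
)

```text
time_s: 33.37
position: [671.9, 96.5, 229.1]
orientation: [-3.138, 0.001, 1.53]
contact_force: [-1.3, 1.2, 0.7]
opening: 0.003
```

```bash
python3 - <<'E'
from h import *
s=st(); go(668,268,229,1.53); c=cams.capture('scene'); print([(np.round(d['at'],0).tolist(),round(d['p'],2)) for d in finder.spot_point('scene','latch_knob')]);c=cams.capture('top'); print([(np.round(d['at'],0).tolist(),round(d['p'],2)) for d in finder.spot_point('top','latch_knob')])
E
```

```text
t 33.37 pos [671.9  96.5 229.1] rpy [-3.138e+00  1.000e-03  1.530e+00] F [-1.3  1.2  0.7] open 0.003
dpos [0.856, -0.0542, -0.0002] rot [-0.0011, 0.0002, 0.0] rows>= 4.1
[([599.0, -254.0, 180.0], 0.69), ([613.0, 270.0, 251.0], 0.51)]
[([606.0, 268.0, 254.0], 0.79)]
```

Call:
step_arm(
  moves=[
    {"jaw":1,"delta_pos":[0.2,0,0],"rotation":[0,0,0]},
    {"jaw":1,"delta_pos":[0.4,-0.01,0],"rotation":[0,0,0]},
    {"jaw":1,"delta_pos":[0.6,-0.02,0],"rotation":[0,0,0]},
    {"jaw":1,"delta_pos":[0.8,-0.03,0],"rotation":[0,0,0]},
    {"jaw":1,"delta_pos":[0.855,-0.04,0],"rotation":[0,0,0]},
    {"jaw":1,"delta_pos":[0.855,-0.04,0],"rotation":[0,0,0]},
    {"jaw":1,"delta_pos":[0.855,-0.04,0],"rotation":[0,0,0]},
  ],
)

```text
time_s: 34.15
position: [670.0, 266.7, 231.8]
orientation: [-3.141, 0.0, 1.531]
contact_force: [1.2, -0.1, 1.6]
opening: 0.008
```

```bash
python3 - <<'E'
from h import *
s=st(); c=snap('wrist','w22.png'); go(545,272,229,1.53)
E
```

```text
t 34.15 pos [670.  266.7 231.8] rpy [-3.141  0.     1.531] F [ 1.2 -0.1  1.6] open 0.008
dpos [0.0101, -0.6296, 0.0149] rot [0.0001, 0.0003, -0.0008] rows>= 3.0
```

View pics/w22.png

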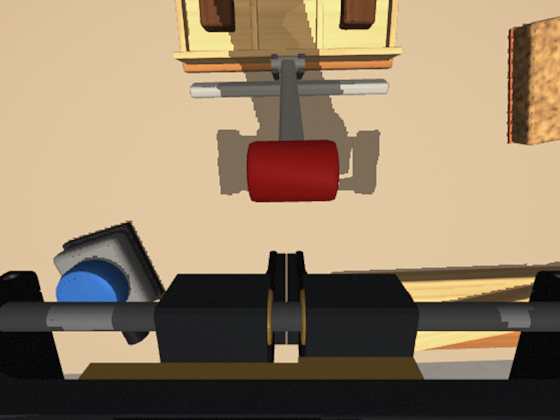

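Call:
step_arm(
  moves=[
    {"jaw":1,"delta_pos":[0.01,-0.08,0.01],"rotation":[0,0,0]},
    {"jaw":1,"delta_pos":[0.01,-0.16,0.01],"rotation":[0,0,0]},
    {"jaw":1,"delta_pos":[0.01,-0.22,0.01],"rotation":[0,0,0]},
    {"jaw":1,"delta_pos":[0.01,-0.28,0.01],"rotation":[0,0,0]},
    {"jaw":1,"delta_pos":[0.01,-0.33,0.01],"rotation":[0,0,0]},
    {"jaw":1,"delta_pos":[0.01,-0.38,0.01],"rotation":[0,0,0]},
    {"jaw":1,"delta_pos":[0.01,-0.42,0.01],"rotation":[0,0,0]},
    {"jaw":1,"delta_pos":[0.01,-0.46,0.01],"rotation":[0,0,0]},
    {"jaw":1,"delta_pos":[0.01,-0.48,0.01],"rotation":[0,0,0]},
  ],
)

```text
time_s: 34.95
position: [574.2, 271.9, 229.6]
orientation: [-3.141, -0.0, 1.528]
contact_force: [0.3, -0.4, -0.3]
opening: 0.006
```

```bash
python3 - <<'E'
from h import *
s=st(); c=snap('wrist','w23.png')
E
```

```text
t 34.95 pos [574.2 271.9 229.6] rpy [-3.141 -0.     1.528] F [ 0.3 -0.4 -0.3] open 0.006
```

View pics/w23.png

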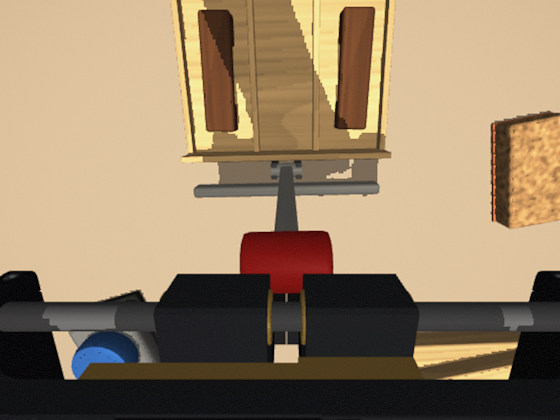

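Call:
step_arm(
  moves=[
    {"jaw":1,"delta_pos":[0,-0.04,0],"rotation":[0,0,0]},
    {"jaw":1,"delta_pos":[0,-0.07,0],"rotation":[0,0,0]},
    {"jaw":1,"delta_pos":[0,-0.1,0],"rotation":[0,0,0]},
    {"jaw":1,"delta_pos":[0,-0.13,0],"rotation":[0,0,0]},
    {"jaw":1,"delta_pos":[0,-0.16,0],"rotation":[0,0,0]},
    {"jaw":1,"delta_pos":[0,-0.16,0],"rotation":[0,0,0]},
    {"jaw":1,"delta_pos":[0,-0.16,0],"rotation":[0,0,0]},
  ],
)

```text
time_s: 35.58
position: [543.0, 273.6, 229.6]
orientation: [3.141, -0.0, 1.529]
contact_force: [-0.1, 0.5, -0.3]
opening: 0.007
```

```bash
python3 - <<'E'
from h import *
s=st(); c=snap('wrist','w24.png'); c=cams.capture('scene'); print([(np.round(d['at'],0).tolist(),round(d['p'],2)) for d in finder.spot_point('scene','latch_knob')])
E
```

```text
t 35.58 pos [543.  273.6 229.6] rpy [ 3.141 -0.     1.529] F [-0.1  0.5 -0.3] open 0.007
[([481.0, 276.0, 250.0], 0.67)]
```

View pics/w24.png

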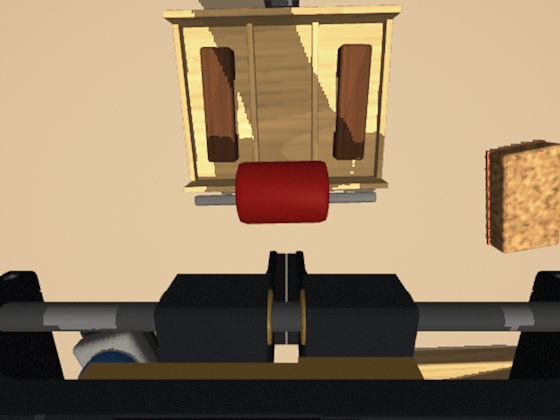

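The latch has passed upright and is falling clear of the fingers. I'll back off and wait.

Call:
step_arm(
  moves=[
    {"jaw":1,"delta_pos":[0,0.1,-0.05],"rotation":[0,0,0]},
    {"jaw":1,"delta_pos":[0,0.2,-0.1],"rotation":[0,0,0]},
    {"jaw":1,"delta_pos":[0,0.3,-0.2],"rotation":[0,0,0]},
    {"jaw":1,"delta_pos":[0,0.3,-0.2],"rotation":[0,0,0]},
    {"jaw":1,"delta_pos":[0,0.3,-0.2],"rotation":[0,0,0]},
    {"jaw":1,"delta_pos":[0,0.3,-0.2],"rotation":[0,0,0]},
    {"jaw":1,"delta_pos":[0,0.3,-0.2],"rotation":[0,0,0]},
    {"jaw":1,"delta_pos":[0,0.3,-0.2],"rotation":[0,0,0]},
    {"jaw":1,"delta_pos":[0,0.3,-0.2],"rotation":[0,0,0]},
    {"jaw":1,"delta_pos":[0,0.3,-0.2],"rotation":[0,0,0]},
    {"jaw":1,"delta_pos":[0,0.3,-0.2],"rotation":[0,0,0]},
    {"jaw":1,"delta_pos":[0,0.3,-0.2],"rotation":[0,0,0]},
  ],
)

```text
time_s: 36.73
position: [603.1, 271.0, 269.5]
orientation: [-3.141, -0.0, 1.529]
contact_force: [0.7, 0.5, -0.3]
opening: 0.003
```

```bash
python3 - <<'E'
from h import *
s=st(); c=snap('wrist','w25.png'); Rm,t=wristpose(c,s)
F=fr(455.5,275,-.04); print('expected knob shut',F([[91-196,0,66]]))
im=cv2.imread('pics/w25.png')
p=projT(c,F([[91-196,0,66],[91,0,66]]),Rm,t); print(p)
for k in ['latch_knob']:print([(np.round(d['at'],0).tolist(),round(d['p'],2)) for d in finder.spot_point('wrist',k)])
c=snap('scene','s25.png')
for k in ['latch_knob','sander','mixcup','sandblock','cap_top']:print(k,[(np.round(d['at'],0).tolist(),round(d['p'],2)) for d in finder.spot_point('scene',k)])
b=cv2.imread('pics/s25.png'); cv2.imwrite('pics/s25z.png',cv2.resize(b[200:320,270:430],None,fx=4.5,fy=4.5,interpolation=cv2.INTER_CUBIC))
c=snap('top','t25.png')
for k in ['latch_knob','sander','mixcup','sandblock','cap_top']:print(k,[(np.round(d['at'],0).tolist(),round(d['p'],2)) for d in finder.spot_point('top',k)])
E
```

```text
t 36.73 pos [603.1 271.  269.5] rpy [-3.141 -0.     1.529] F [ 0.7  0.5 -0.3] open 0.003
expected knob shut [[350.5839888  279.19888009  66.        ]]
[[283.66661923 -91.78664067]
 [284.36230075 134.51253558]]
[]
latch_knob [([350.0, 276.0, 64.0], 0.68)]
sander [([775.0, 39.0, -1.0], 0.6)]
mixcup [([564.0, -521.0, -3.0], 0.93)]
sandblock [([351.0, 275.0, 66.0], 0.65), ([569.0, 555.0, 0.0], 0.64)]
cap_top []
latch_knob []
sander [([772.0, 40.0, -3.0], 0.66), ([598.0, -252.0, 182.0], 0.33)]
mixcup [([563.0, -529.0, -1.0], 0.59)]
sandblock [([566.0, 551.0, -1.0], 0.74)]
cap_top [([600.0, -256.0, 180.0], 0.49)]
```

View pics/w25.png

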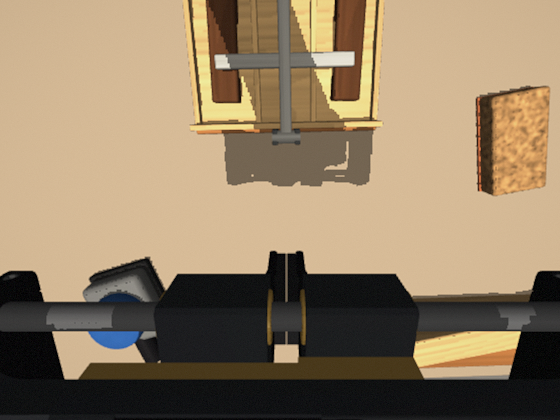

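View pics/s25z.png

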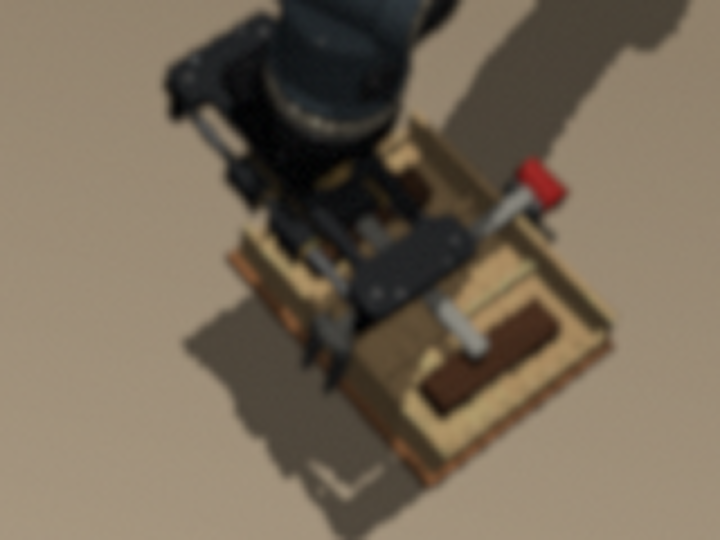

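View pics/t25.png

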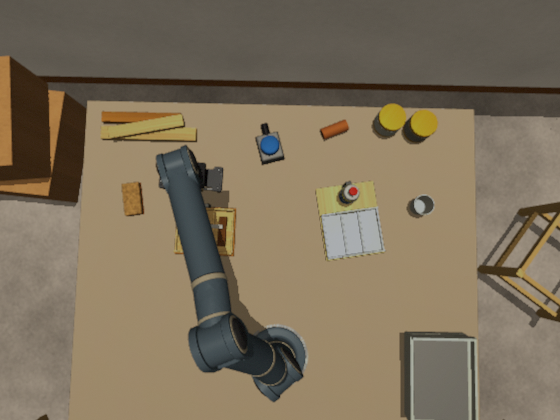

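The latch is shut. The knob is found at (350,276,64), where (350.6,279.2,66) was expected. Both pulls are flat, the cap is up, the other objects haven't moved and the gripper is clear.

```bash
python3 - <<'E'
from h import *
st(); print(order.finish_job()); st()
E
```

```text
t 37.43 pos [603.2 270.9 269.5] rpy [-3.142 -0.     1.528] F [ 0.8  0.3 -0.4] open 0.004
the job is handed in; nothing more can be done
None
the job is handed in; nothing more can be done
```

The job is done and handed in at 37.4 s of the 210 s allowed. Only two pulls were there. I laid both flat in the tray's outer bays and let go, pressed the red cap and let it spring back, then moved both flat into the crate's outer bays. Last, I pushed the latch past upright so it fell shut.

- **Cap press:** the fingertips went about 7 mm down against 6.4 N, past the 5 mm needed. The cap read about 180 mm high again afterwards.
- **Pulls:** one pull was knocked against a tray rib partway through, seen after the cap press. It stayed flat, so I re-measured it before gripping. In the last pictures both pulls lie flat in separate bays.
- **Latch:** the knob was found at (350, 276, 64) mm, against (351, 279, 66) expected when shut. The final top view did not find the knob because the arm hid it, so this rests on the scene camera alone.
- **Objects to leave alone:** the sander, mixing cup and sanding block read within about 5 mm of where they started, close to the finder's roughly 4 mm accuracy. The finder also gave one false "sandblock" reading at the latch knob, which I ignored.
- **Handing in:** the gripper was clear of everything.

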